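# Replace the return springs of a bench slide, set the tension dial and prove the return

## Robot

A 6-joint arm with a two-finger parallel gripper is mounted at the origin on the work surface; the furniture and walls round the work are solid. World frame = base frame: x ahead of the robot, y to its left, z up, the work surface at z = 0. Lengths are in m, angles in rad, forces in N, time in s.
With the tool pointing down it reaches from about 0.35 to 1 m from the base axis. Payload 7.1 kg.
Tool frame: the origin (TCP) lies midway between the tips of the shut fingers; the grasp point (between the pads) lies 19 mm behind it; z points along the fingers, y is the line along which they close (so a half turn about z gives the same grasp; the last joint's range is limited). The gripper opens to 85 mm and grips with 20 to 120 N. Pads are 22 mm wide; open, the fingers measure 114 mm over their backs; the gripper's body (76 mm by 85 mm) begins 54 mm behind the grasp point. The pads swing forward as they close: fully open they stand 13 mm farther back than shut.
Start: joints at [-1.236, 0.423, 1.63, -0, 1.089, -0.019], TCP at [0.217, -0.586, 0.231] pointing down, gripper open.
Joint ranges: [-3, 3], [-0.9, 2.11], [0.09, 2.58], [-1.31, 4.45], [0.11, 2.69], [-2.54, 2.54]. Speed limits (rad/s): [2.39, 2.39, 3.01, 3.14, 3.14, 3.14].

## Interface

Orientations are given as [roll, pitch, yaw] about the fixed x, y, z axes, in that order (R = Rz(yaw) Ry(pitch) Rx(roll)).
In Python, from bench import arm, eyes gives the robot as it stands. The module is installed in compiled form; this text tells all that it offers.
- The arm moves only by the tool send_rows, never from a script. Its argument "series" is a list of rows, each a list of 7 numbers: the shift along the tool's x, y, z in mm, then the turn, a rotation vector about the tool's x, y, z in units of 5 degrees (1.0 is 5 degrees), then the opening, from 0 (shut) to 1 (fully open). A call has 1 to 5 rows; each row is the pose to reach, as a shift and turn from the pose commanded when the call began, along the tool's axes at that moment; what a row does not reach only later rows make up. A row lasts 1/12 s, in which the tool goes at most 41.7 mm and 7.16 degrees, less where a joint would pass 70% of its speed; a pose out of reach is approached as far as the arm can. A call with a gripper value outside its range is refused whole. The fingers move at their own pace and stop on an object; "force" is the grip in N (left out, the last holds). Time passes only in rows, so rows that repeat a pose let the fingers close. It gives the time, the measured TCP pose, the force, the opening and the grip force at its end, in the units of the state.
- arm.read_state(): the state, without advancing time (a new reading comes with each control period).
- eyes.read_camera(name): name is "side" or "top" or "wrist"; returns a dict with "pixels" (480x640x3 uint8, red, green, blue), "camera_matrix" (3x3 intrinsics, pixels), "distortion" ([k1, k2, p1, p2, k3] as OpenCV has them; the pictures are not rectified), "camera_from_world" (4x4, takes a point from world to camera coordinates). Camera axes: x right, y down, z forward; pixel columns grow to the right and rows downward; lengths in m; the calibration is good to about 2 mm. A picture is of the moment at which its call begins. There is no depth.
- arm.sign_off(): hands the job in; it is judged then, once.
The state is a dict: "time": time; "qpos": joint angles; "dq": joint speeds; "joint_torque": joint torques, N m; "position": TCP position; "eef_rot": TCP orientation; "wrist_force": force on the tool from outside, world axes, zero at the start; "moment": the same for the moment, N m; "gripper_width": finger opening in m; "gripper_force": force on a finger pad.
Only numpy, scipy, OpenCV 4.12 (cv2) and the standard library are available. Lean on these libraries where they do the work, as an engineer would, in place of code of your own. Each camera call takes 0.05 s, during which the arm holds its last target. There are 200 camera calls.

## Task

Overhaul the spring-return slide on the pedestal: unhook the worn spring from it and lay it in the shallow scrap tray, then fit every new spring that lies loose on the left of the bench by dropping its hook pin into a hole of the sliding crossbar, stretching it and setting its eye fully down over the post straight opposite. When all the new springs are on, turn the tension dial until its pointer stands at the index tab, and only then prove the return by drawing the crossbar back by its handle at least 20 mm and letting the springs bring it fully home. Leave the springs hooked on, the dial at the index, and the pliers and the white tub where they are.

Things in the scene. Friction and masses are not known exactly. Their poses are not given: they have to be found in the camera images.
- spring1_shoe (a point): Centre of the steel shoe (24 mm along the spring, 30 mm wide, 26 mm high) of return spring 1, which may be absent. In front of it a flat tab with an eye, behind it a brown coil 21 mm thick, ending in a hook pin that points down; 150 mm in all, 0.16 kg. Lies level on the bench on shoe and pin tip. x axis: along the spring, pin to eye; z up. Grasp the shoe across its width.
- spring1_eye (a point): Centre of the eye of spring 1, 32 mm ahead of the shoe's centre and 3 mm higher: an upright hole 17 mm wide in the flat tab (5 mm thick, 28 mm wide). Same axes as the shoe.
- spring1_pin (a point): Tip of the hook pin of spring 1: 102 mm behind the shoe's centre, 134 mm from the eye and level with the shoe's underside when not stretched. An 8 mm pin with a tapered tip, 14 mm long below its small tab; it moves away from the shoe as the coil stretches (1 N to begin, then 0.13 N a mm, up to 60 mm).
- spring2_shoe (a point): Centre of the steel shoe (24 mm along the spring, 30 mm wide, 26 mm high) of return spring 2, which may be absent. In front of it a flat tab with an eye, behind it a brown coil 21 mm thick, ending in a hook pin that points down; 150 mm in all, 0.16 kg. Lies level on the bench on shoe and pin tip. x axis: along the spring, pin to eye; z up. Grasp the shoe across its width.
- spring2_eye (a point): Centre of the eye of spring 2, 32 mm ahead of the shoe's centre and 3 mm higher: an upright hole 17 mm wide in the flat tab (5 mm thick, 28 mm wide). Same axes as the shoe.
- spring2_pin (a point): Tip of the hook pin of spring 2: 102 mm behind the shoe's centre, 134 mm from the eye and level with the shoe's underside when not stretched. An 8 mm pin with a tapered tip, 14 mm long below its small tab; it moves away from the shoe as the coil stretches (1 N to begin, then 0.13 N a mm, up to 60 mm).
- spring3_shoe (a point): Centre of the steel shoe (24 mm along the spring, 30 mm wide, 26 mm high) of return spring 3, which may be absent. In front of it a flat tab with an eye, behind it a brown coil 21 mm thick, ending in a hook pin that points down; 150 mm in all, 0.16 kg. Lies level on the bench on shoe and pin tip. x axis: along the spring, pin to eye; z up. Grasp the shoe across its width.
- spring3_eye (a point): Centre of the eye of spring 3, 32 mm ahead of the shoe's centre and 3 mm higher: an upright hole 17 mm wide in the flat tab (5 mm thick, 28 mm wide). Same axes as the shoe.
- spring3_pin (a point): Tip of the hook pin of spring 3: 102 mm behind the shoe's centre, 134 mm from the eye and level with the shoe's underside when not stretched. An 8 mm pin with a tapered tip, 14 mm long below its small tab; it moves away from the shoe as the coil stretches (1 N to begin, then 0.13 N a mm, up to 60 mm).
- hole1 (a point): Centre of the left hole at the top face of the sliding steel crossbar, seen from the robot (robot end of the fixture): 13 mm wide, 14 mm deep, right through, 75 mm from its neighbour, 138 mm above the bench. x axis: toward post1; z up. Moves with the crossbar. With the pin fully home its tip is 14 mm below this point.
- post1 (a point): Top of the left post, 8 mm thick, standing 7 mm high on the anchor beam (far end of the fixture), straight opposite hole1: 148 mm from it with the crossbar home and the dial at zero, so a spring must be stretched 14 mm. An eye fully home has its centre 4 mm below this point, its tab on the beam.
- hole2 (a point): Centre of the middle hole at the top face of the sliding steel crossbar, seen from the robot (robot end of the fixture): 13 mm wide, 14 mm deep, right through, 75 mm from its neighbour, 138 mm above the bench. x axis: toward post2; z up. Moves with the crossbar. With the pin fully home its tip is 14 mm below this point.
- post2 (a point): Top of the middle post, 8 mm thick, standing 7 mm high on the anchor beam (far end of the fixture), straight opposite hole2: 148 mm from it with the crossbar home and the dial at zero, so a spring must be stretched 14 mm. An eye fully home has its centre 4 mm below this point, its tab on the beam.
- hole3 (a point): Centre of the right hole at the top face of the sliding steel crossbar, seen from the robot (robot end of the fixture): 13 mm wide, 14 mm deep, right through, 75 mm from its neighbour, 138 mm above the bench. x axis: toward post3; z up. Moves with the crossbar. With the pin fully home its tip is 14 mm below this point.
- post3 (a point): Top of the right post, 8 mm thick, standing 7 mm high on the anchor beam (far end of the fixture), straight opposite hole3: 148 mm from it with the crossbar home and the dial at zero, so a spring must be stretched 14 mm. An eye fully home has its centre 4 mm below this point, its tab on the beam.
- worn_spring_shoe (a point): Centre of the shoe of the worn spring, which at the start is hooked from hole2 to post2 (slack, about 8 mm stretched, 1 N). Same shape and size as the new springs but with a dark shoe and half as stiff; same axes.
- tray_floor (a point): Centre of the floor of the shallow sheet-metal scrap tray on the bench at the right: 190 mm along its x, 130 mm along its y, rim 18 mm high, walls 3 mm; floor 3 mm above the bench. z up.
- handle (a point): Centre of the grip of the upright black handle on the crossbar's tail: 16 mm thick along the fixture's x, 34 mm wide across it, its top 15 mm above this point, free for 20 mm below it. x axis: toward the posts.
- carriage (a joint): How far the crossbar has been drawn back from its home stop, away from the posts and toward the robot's end, m: 0 home to 0.030. Without springs it stays where it is left; 1 N moves it.
- dial_grip (a point): Centre of the raised bar of the black tension dial behind the anchor beam: bar 16 mm thick, 54 mm long along this frame's y axis, 24 mm high (12 mm above and below), on an upright axle through this point. Clockwise from above tightens: it moves the beam away from the crossbar about 3 mm a radian; travel 2.7 rad, starting near its slack end. Takes about 0.2 N m, stays where it is left.
- pointer (a point): Tip of the dial's white pointer, 37 mm from the dial's axis, at the +y end of the bar.
- index_tab (a point): The spot 37 mm from the dial's axis at the small bright steel index tab on the dial's rim, where the pointer's tip must come; 0.8 to 1.8 rad clockwise of the pointer at the start. The tab stays put.
- grease_tub: White plastic tub with lid, 63 mm wide, 55 mm high; origin under its centre. A bystander: leave it alone.
- pliers: Yellow and black pliers, 142x57x11 mm, lying flat at the left; origin under its centre. A bystander: leave it alone.

How it is judged:
By the outcome, as a careful person would: the job done as asked, in the order asked, and still so for the second after the job is handed in, with the robot touching nothing.
Of spring1, spring2, spring3 only 2 to 3 are there at a start; the rules pass over those that are not, and their reading is None.
At some moment in a run one of spring1, spring2, spring3 may be knocked a few centimetres aside while the robot is not near it.
Once in a run the grip may slacken for a moment while it holds something.
It also fails if it takes over 210 s, if anything falls off the work surface, if the arm or the gripper's body presses on something with over 40 N, if the wrist force passes 120 N, or if a joint passes its speed limit or range.

## Working session

There is one attempt and no reset: what is moved stays moved. The work goes in short steps, Python scripts to look and compute and a tool call to move; the robot and the scene stay as the last step left them, time stands still between calls to the robot, and variables do not carry over. Pictures are saved under pics/ and viewed, at most 14 in all, crops included, and the job is handed in when it is done.

Besides the shell and the picture viewer there is one more tool, called after "Call:" as name(argument=value, ...), one argument or row to a line, values as JSON. send_rows: Moves the arm, as the interface text tells. Its arguments: {"type":"object","properties":{"series":{"type":"array"},"force":{"type":"number"}},"required":["series"]}

```bash
mkdir -p pics; cat > h.py <<'E'
import numpy as np, cv2
from bench import arm, eyes
from scipy.spatial.transform import Rotation as R
def cam(n,save=None):
    c=eyes.read_camera(n)
    if save: cv2.imwrite('pics/'+save+'.png',c['pixels'][:,:,::-1])
    return c
def ray(c,uv):
    p=cv2.undistortPoints(np.array([[uv]],float),np.array(c['camera_matrix']),np.array(c['distortion']))[0,0]
    T=np.array(c['camera_from_world']);Rm=T[:3,:3];t=T[:3,3]
    return -Rm.T@t, Rm.T@np.array([p[0],p[1],1.])
def onz(c,uv,z):
    o,d=ray(c,uv); return o+d*(z-o[2])/d[2]
def proj(c,P):
    T=np.array(c['camera_from_world'])
    return cv2.projectPoints(np.array(P,float).reshape(-1,1,3),cv2.Rodrigues(T[:3,:3])[0],T[:3,3],np.array(c['camera_matrix']),np.array(c['distortion']))[0][:,0]
def tri(c1,u1,c2,u2):
    o1,d1=ray(c1,u1);o2,d2=ray(c2,u2)
    A=np.stack([d1,-d2],1);s=np.linalg.lstsq(A,o2-o1,rcond=None)[0]
    a=o1+d1*s[0];b=o2+d2*s[1];return (a+b)/2,np.linalg.norm(a-b)
def st():
    s=arm.read_state();return s
def rel(P,yaw=None):
    """shift mm in tool axes to TCP position P (tool down), turn in 5deg units about tool z to reach y-axis direction angle yaw (mod pi)"""
    s=st();Rm=R.from_euler('xyz',s['eef_rot']).as_matrix()
    d=Rm.T@(np.array(P)-s['position'])*1000
    out=[d.round(1)]
    if yaw is not None:
        y=np.arctan2(Rm[1,1],Rm[0,1]);dy=(yaw-y+np.pi/2)%np.pi-np.pi/2
        out.append(round(-np.degrees(dy)/5,2))
    return out
E
python3 - <<'E'
from h import *
s=st();print({k:np.round(v,3) for k,v in s.items()})
for n in('top','side','wrist'):
    c=cam(n,n+'0');T=c['camera_from_world'];print(n,-np.array(T)[:3,:3].T@np.array(T)[:3,3],c['camera_matrix'][0][0])
E
```

```text
{'time': np.float64(0.0), 'qpos': array([-1.236,  0.424,  1.631, -0.   ,  1.089, -0.019]), 'dq': array([-0.001, -0.001, -0.   ,  0.   , -0.001,  0.001]), 'joint_torque': array([ 1.0000e-03, -5.5739e+01, -2.8174e+01, -0.0000e+00,  7.0000e-03,
       -0.0000e+00]), 'position': array([ 0.216, -0.586,  0.231]), 'eef_rot': array([-3.14 ,  0.   ,  0.354]), 'wrist_force': array([ 0.026,  1.212, -0.882]), 'moment': array([-0.028, -0.002,  0.047]), 'gripper_force': np.float64(0.0), 'gripper_width': np.float64(0.085)}
top [0.39820775 0.0026706  1.16431914] 444.93451592717815
side [0.27785841 1.09980172 0.97670488] 559.233915582781
wrist [ 0.28825859 -0.56022018  0.3744422 ] 330.90727003251624
```

View pics/top0.png

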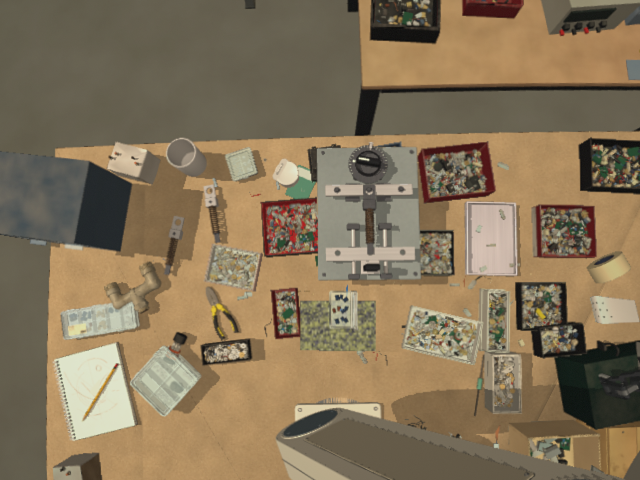

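View pics/side0.png

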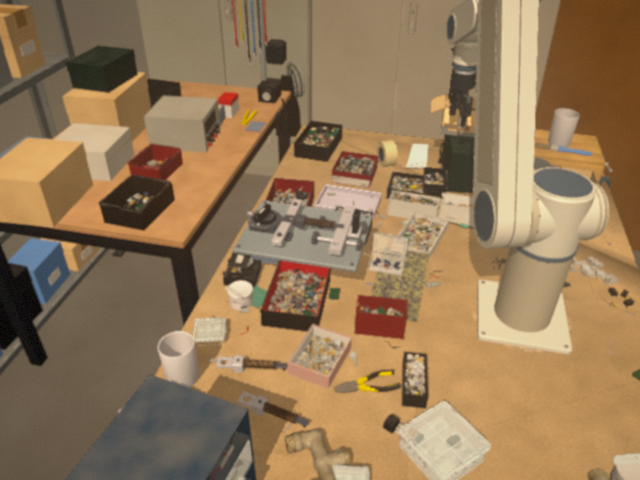

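The top view shows two new springs, around (211,205) and (175,240), the fixture at about (368,213), the tray at (491,240), the dial at (370,162) and the worn spring at (370,215). The side view agrees. I'll enlarge the parts that matter.

```bash
python3 - <<'E'
import cv2,numpy as np
t=cv2.imread('pics/top0.png')
a=cv2.resize(t[140:290,310:430],None,fx=4,fy=4,interpolation=cv2.INTER_CUBIC)
b=cv2.resize(t[170:280,155:235],None,fx=4,fy=4,interpolation=cv2.INTER_CUBIC)
o=np.zeros((600,800,3),np.uint8);o[:a.shape[0],:480]=a;o[:b.shape[0],480:800]=b
cv2.imwrite('pics/crop0.png',o)
E
```

```text
(no output)
```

View pics/crop0.png

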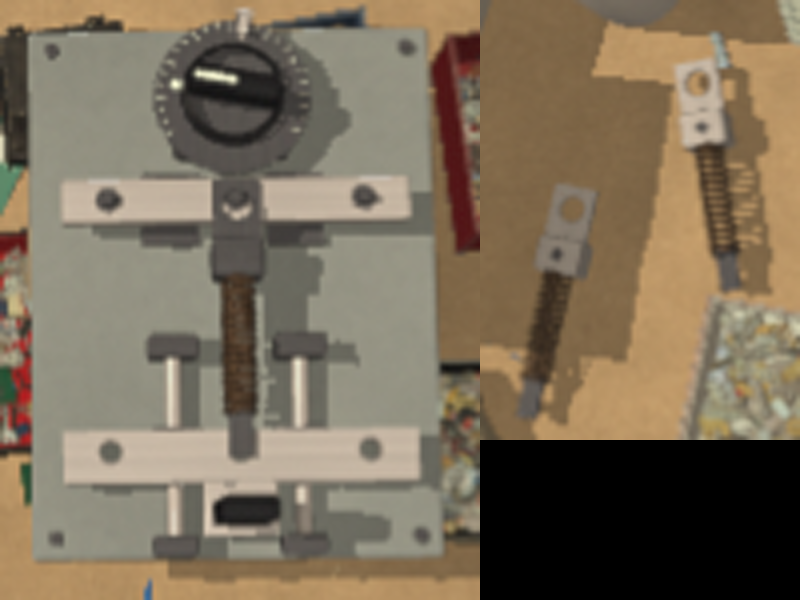

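The crop shows the fixture axes, with pixels in the top view. Holes 1 and 3 are at (338,253) and (403,252), posts 1 and 3 at (337,190) and (401,189), and the worn shoe at (369.5,204). The handle is at (372,267) and the dial at (368,163), with its white pointer to the left and the tab at (371,145). The spring shoes are at (210.5,202) and (175,234).

```bash
python3 - <<'E'
from h import *
c=cam('top')
for n,u,z in [('h1',(337.75,252.75),.138),('h3',(402.75,252.25),.138),('p1',(337,190),.144),('p3',(401,189.25),.144),('wshoe',(369.5,204.25),.15),('weye',(369.3,191.7),.141),('wpin',(370.2,252),.143),('dial',(368.25,163),.15),('handle',(371.75,267.25),.15),
 ('Aeye',(209.5,190.5),.017),('Ashoe',(210.5,201.75),.026),('Apin',(217.5,240.5),.015),('Beye',(178,222),.017),('Bshoe',(175.25,233.75),.026),('Bpin',(167.5,272),.015),('tray',(491.5,239.5),.003),('t1',(465,203),.021),('t2',(518,276),.021)]: print(n,onz(c,u,z).round(4))
t=cv2.imread('pics/side0.png')[190:280,225:385];cv2.imwrite('pics/sidecrop.png',cv2.resize(t,None,fx=5,fy=5,interpolation=cv2.INTER_CUBIC))
E
```

```text
h1 [ 0.4808 -0.0084  0.138 ]
h3 [ 0.4781 -0.1584  0.138 ]
p1 [ 0.6273 -0.0107  0.144 ]
p3 [ 0.6249 -0.1599  0.144 ]
wshoe [ 0.5903 -0.0847  0.15  ]
weye [ 0.6218 -0.0861  0.141 ]
wpin [ 0.4802 -0.083   0.143 ]
dial [ 0.6883 -0.0854  0.15  ]
handle [ 0.4448 -0.0847  0.15  ]
Aeye [0.6652 0.3265 0.017 ]
Ashoe [0.6328 0.321  0.026 ]
Apin [0.531  0.3049 0.015 ]
Beye [0.5829 0.411  0.017 ]
Bshoe [0.5505 0.4148 0.026 ]
Bpin [0.4511 0.4386 0.015 ]
tray [ 0.5159 -0.4145  0.003 ]
t1 [ 0.6115 -0.3448  0.021 ]
t2 [ 0.4181 -0.4711  0.021 ]
```

View pics/sidecrop.png

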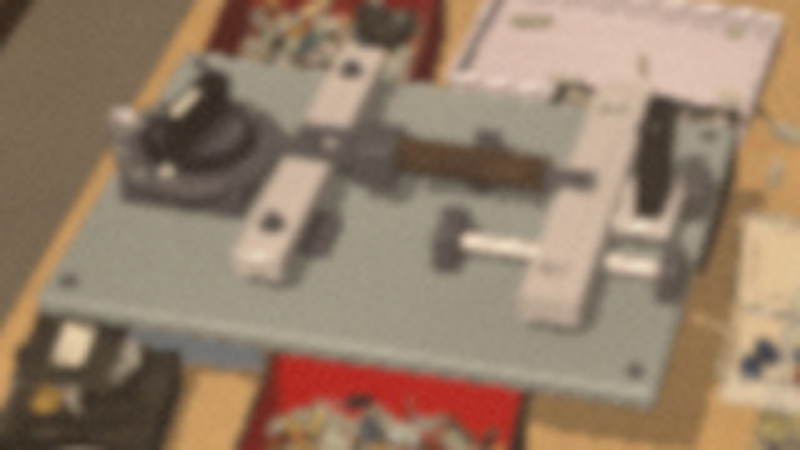

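The side crop shows the dial bar's top near (263,211) and the handle's top near (356,211), in full side pixels. I'll triangulate both for height, then move over the worn shoe.

```bash
python3 - <<'E'
from h import *
c=cam('top');s=cam('side')
print(tri(c,(371.75,267.25),s,(356.4,211)),tri(c,(368.25,163),s,(263,211)),tri(c,(337.75,252.75),s,(335.5,243.7)))
print(proj(s,[[.4808,-.0084,.138]]))
# target above worn shoe; fixture yaw -1deg -> tool y angle 89deg
print(rel([.590,-.0855,.23],np.radians(89)))
E
```

```text
(array([ 0.44351811, -0.08084663,  0.19368266]), np.float64(0.0014555266095429838)) (array([ 0.69175457, -0.08472913,  0.15146284]), np.float64(0.007598819705793096)) (array([ 0.48155817, -0.00838815,  0.13593066]), np.float64(0.0011269865552096033))
[[336.04079539 243.10846912]]
[array([ 523.8, -340.2,    1.2]), np.float64(4.25)]
```

Call:
send_rows(
  series=[
    [170, -110, 0, 0, 0, 0, 0.6],
    [170, -110, 0, 0, 0, 0, 0.6],
    [170, -110, 0, 0, 0, 0, 0.6],
    [170, -110, 0, 0, 0, 0, 0.6],
    [170, -110, 0, 0, 0, 0, 0.6],
  ],
)

```text
time: 0.72
position: [0.3388, -0.4221, 0.2313]
eef_rot: [-3.141, -0.0, 0.354]
wrist_force: [0.3, 0.1, 0.1]
gripper_width: 0.0515
gripper_force: 0.0
```

Call:
send_rows(
  series=[
    [170, -110, 0, 0, 0, 0, 0.6],
    [170, -110, 0, 0, 0, 0, 0.6],
    [170, -110, 0, 0, 0, 0, 0.6],
    [170, -110, 0, 0, 0, 0, 0.6],
    [170, -110, 0, 0, 0, 0, 0.6],
  ],
)

```text
time: 1.13
position: [0.4604, -0.2599, 0.2315]
eef_rot: [3.141, -0.0, 0.354]
wrist_force: [0.1, 0.2, -1.0]
gripper_width: 0.0512
gripper_force: 0.0
```

Call:
send_rows(
  series=[
    [184, -120, 0, 0, 0, 4.25, 0.6],
    [184, -120, 0, 0, 0, 4.25, 0.6],
    [184, -120, 0, 0, 0, 4.25, 0.6],
    [184, -120, 0, 0, 0, 4.25, 0.6],
    [184, -120, 0, 0, 0, 4.25, 0.6],
  ],
)

```text
time: 1.55
position: [0.578, -0.1018, 0.2315]
eef_rot: [3.141, -0.0, -0.019]
wrist_force: [0.1, -0.4, -0.1]
gripper_width: 0.0511
gripper_force: 0.0
```

```bash
python3 - <<'E'
from h import *
s=st();print(s['position'],s['eef_rot'],s['gripper_width'],s['time'])
c=cam('wrist','w1');print(proj(c,[[.59,-.085,.15],[.48,-.0834,.14],[.6255,-.085,.144]]))
E
```

```text
[ 0.57800358 -0.10180491  0.23145324] [ 3.14149185e+00 -1.97855808e-04 -1.91529929e-02] 0.05112584240670173 1.55
[[301.70457875 228.98752454]
 [306.30291652 351.76694725]
 [300.15906655 177.39673863]]
```

View pics/w1.png

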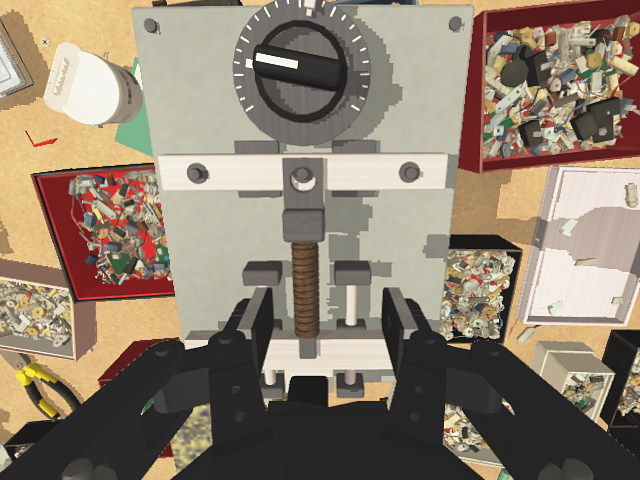

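The wrist view is clear. The posts are at (197,172), (302,174) and (409,172), the worn shoe's top at (304,223), the dial bar's centre near (300,67) with its pointer tip at (249,61), and the index tab at (308,6).

```bash
python3 - <<'E'
from h import *
c=cam('wrist')
for n,u,z in [('p1',(197,171),.144),('p2',(302,172.5),.144),('p3',(409,171.5),.144),('shoe',(304,224),.15),('dial',(300,67),.15),('ptr',(249,61),.15),('ptr2',(297,64),.15),('tab',(308,6),.14),('dot',(236,68),.14)]: print(n,onz(c,u,z).round(4))
print(rel([.590,-.0855,.128],np.radians(89)))
E
```

```text
p1 [ 0.6356 -0.0079  0.144 ]
p2 [ 0.6334 -0.0807  0.144 ]
p3 [ 0.633  -0.1547  0.144 ]
shoe [ 0.5981 -0.0812  0.15  ]
dial [ 0.6985 -0.0823  0.15  ]
ptr [ 0.7024 -0.051   0.15  ]
ptr2 [ 0.7002 -0.0805  0.15  ]
tab [ 0.7343 -0.0878  0.14  ]
dot [ 0.7004 -0.0402  0.14  ]
[array([  9.2, -13.7, 103.6]), np.float64(0.06)]
```

```bash
sed -i "s/    if save: .*/    if save:\n        cv2.imwrite('pics\/'+save+'.png',c['pixels'][:,:,::-1]);import pickle;pickle.dump(c,open('pics\/'+save+'.pkl','wb'))/" h.py
cat >> h.py <<'E'
def load(n):
    import pickle;return pickle.load(open('pics/'+n+'.pkl','rb'))
E
python3 - <<'E'
from h import *
cam('top');c=cam('wrist','w2');s=st();print(s['position'],s['eef_rot'],s['time'])
g=cv2.cvtColor(c['pixels'],cv2.COLOR_RGB2GRAY)
g1=cv2.cvtColor(cv2.imread('pics/w1.png'),cv2.COLOR_BGR2GRAY)
for n,u,z in [('p1',(197,171),.144),('p2',(302,172.5),.144),('p3',(409,171.5),.144),('shoe',(304,224),.15),('dial',(300,67),.15),('ptr',(249,61),.15),('ptr2',(297,64),.15),('dot',(236,68),.14)]:
    x,y=map(int,u);t=g1[max(0,y-20):y+21,x-20:x+21];r=cv2.matchTemplate(g,t,cv2.TM_CCOEFF_NORMED);_,m,_,l=cv2.minMaxLoc(r)
    v=(l[0]+20+u[0]-x,l[1]+min(y,20)+u[1]-y);print(n,v,round(m,2),onz(c,v,z).round(4))
E
```

```text
[ 0.57737113 -0.10251288  0.23101334] [ 3.14142402e+00  6.16567699e-04 -1.43838754e-02] 1.75
p1 (198, 171) 0.99 [ 0.6313 -0.0137  0.144 ]
p2 (303, 173.5) 0.95 [ 0.6286 -0.0861  0.144 ]
p3 (410, 172.5) 0.98 [ 0.6283 -0.1599  0.144 ]
shoe (305, 225) 0.97 [ 0.5934 -0.0867  0.15  ]
dial (303, 68) 0.98 [ 0.6935 -0.0887  0.15  ]
ptr (251, 61) 0.97 [ 0.6979 -0.057   0.15  ]
ptr2 (300, 65) 0.98 [ 0.6952 -0.0869  0.15  ]
dot (238, 68) 0.97 [ 0.6958 -0.0463  0.14  ]
```

```bash
python3 - <<'E'
from h import *
print(rel([.592,-.0865,.123],np.radians(89)))
E
```

```text
[array([ 14.5, -16.2, 108. ]), np.float64(0.04)]
```

Call:
send_rows(
  series=[
    [14.5, -16, 20, 0, 0, 0, 0.6],
    [14.5, -16, 50, 0, 0, 0, 0.6],
    [14.5, -16, 80, 0, 0, 0, 0.6],
    [14.5, -16, 95, 0, 0, 0, 0.6],
    [14.5, -16, 108, 0, 0, 0, 0.6],
  ],
)

```text
time: 2.17
position: [0.59, -0.0891, 0.1214]
eef_rot: [-3.141, 0.003, -0.019]
wrist_force: [0.3, -0.1, 0.4]
gripper_width: 0.051
gripper_force: 0.0
```

```bash
python3 - <<'E'
from h import *
c=cam('wrist','w3');c=cam('wrist','w4');s=st();print(s['position'],s['eef_rot'],s['wrist_force'])
E
```

```text
[ 0.58997469 -0.08879636  0.12135832] [-3.14114213  0.0040526  -0.01863663] [-0.08582206 -0.04942822 -0.00106633]
```

View pics/w4.png

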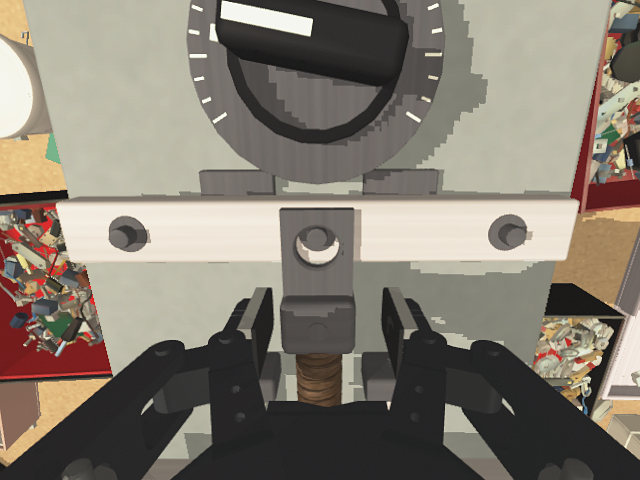

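The view shows the fingers straddling the worn shoe. The shoe's centre is at (317,325) and the finger midpoint at about 327, so I'll shift roughly 3 mm left and close.

Call:
send_rows(
  series=[
    [1, -3, 0, 0, 0, 0, 0.6],
    [1, -3, 1, 0, 0, 0, 0.2],
    [1, -3, 1, 0, 0, 0, 0.0],
    [1, -3, 1, 0, 0, 0, 0.0],
    [1, -3, 1, 0, 0, 0, 0.0],
  ],
  force=60,
)

```text
time: 2.68
position: [0.5941, -0.0851, 0.1239]
eef_rot: [3.141, -0.003, -0.017]
wrist_force: [-0.0, -0.3, 6.3]
gripper_width: 0.0288
gripper_force: 59.8
```

Call:
send_rows(
  series=[
    [0, 0, 0, 0, 0, 0, 0],
    [0, 0, 0, 0, 0, 0, 0],
    [0, 0, 0, 0, 0, 0, 0],
  ],
)

```text
time: 2.93
position: [0.5941, -0.0851, 0.1239]
eef_rot: [3.141, -0.003, -0.017]
wrist_force: [0.1, -1.1, 6.7]
gripper_width: 0.0292
gripper_force: 59.9
```

```bash
python3 - <<'E'
from h import *
s=st();print(s['position'],s['eef_rot'],s['wrist_force'],s['gripper_width'],s['gripper_force'])
c=cam('wrist','w5')
E
```

```text
[ 0.59407577 -0.08509921  0.12388866] [ 3.14098860e+00 -2.82639663e-03 -1.68981772e-02] [ 0.14358711 -1.07818822  6.65424966] 0.029209036945014043 59.86708045005798
```

View pics/w5.png

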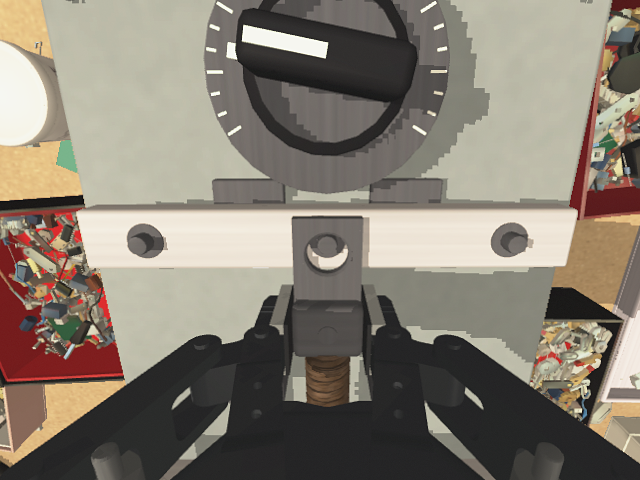

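Held, with the shoe 13 mm above the TCP. Next I tilt the nose up off the post, then slacken and lift.

Call:
send_rows(
  series=[
    [4, 0, 0, 0, 0, 0, 0],
    [4, 0, -5, 0, 0.6, 0, 0],
    [4, 0, -10, 0, 1.1, 0, 0],
    [4, 0, -12, 0, 1.2, 0, 0],
    [4, 0, -12, 0, 1.2, 0, 0],
  ],
)

```text
time: 3.4
position: [0.5963, -0.0849, 0.1348]
eef_rot: [3.142, -0.104, -0.017]
wrist_force: [-1.3, -1.1, -1.3]
gripper_width: 0.0294
gripper_force: 59.2
```

Call:
send_rows(
  series=[
    [-6, 0, 0, 0, 0, 0, 0],
    [-14, 0, 0, 0, 0, 0, 0],
    [-15, 0, 0, 0, 0, 0, 0],
    [-15, 0, -3, 0, -0.2, 0, 0],
    [-15, 0, -8, 0, -0.5, 0, 0],
  ],
)

```text
time: 3.82
position: [0.5799, -0.0845, 0.1399]
eef_rot: [-3.141, -0.058, -0.017]
wrist_force: [-0.1, -0.4, -2.0]
gripper_width: 0.0289
gripper_force: 59.2
```

```bash
python3 - <<'E'
from h import *
s=st();print(s['position'],s['eef_rot'],s['wrist_force'],s['gripper_width'],s['gripper_force'])
w=cam('wrist','w6');c=cam('side','s6')
a=cv2.resize(c['pixels'][190:280,225:385],None,fx=4,fy=4)
o=np.zeros((600,640,3),np.uint8);o[:360]=a;o[360:]=w['pixels'][160:400];cv2.imwrite('pics/c6.png',o[:,:,::-1])
E
```

```text
[ 0.57994487 -0.08447851  0.13987417] [-3.14122293 -0.05805042 -0.017355  ] [-0.05252251 -0.35438491 -2.02107283] 0.028899739514212746 59.18664336204529
```

View pics/c6.png

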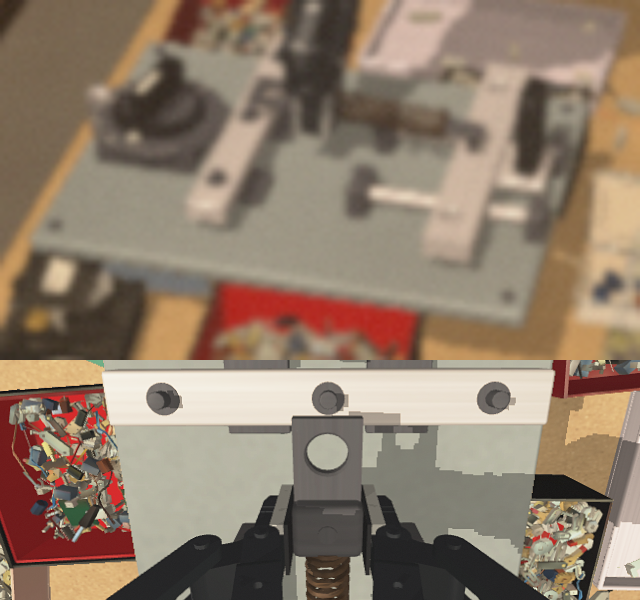

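The worn eye is clear of the post: the eye is at (327,452) in the crop and the post at (327,398). I'll lift it and carry it to the tray.

Call:
send_rows(
  series=[
    [1, 0, -15, 0, 0, 0, 0],
    [1, 0, -40, 0, -0.3, 0, 0],
    [2, 0, -70, 0, -0.66, 0, 0],
    [2, 0, -100, 0, -0.66, 0, 0],
    [2, 0, -100, 0, -0.66, 0, 0],
  ],
)

```text
time: 4.33
position: [0.5804, -0.085, 0.246]
eef_rot: [3.14, -0.013, -0.017]
wrist_force: [0.6, -0.2, -1.0]
gripper_width: 0.0294
gripper_force: 59.5
```

Call:
send_rows(
  series=[
    [-15, 40, 0, 0, 0, 0, 0],
    [-30, 80, 0, 0, 0, 0, 0],
    [-36, 120, 0, 0, 0, 0, 0],
    [-36, 160, 0, 0, 0, 0, 0],
    [-36, 200, 0, 0, 0, 0, 0],
  ],
)

```text
time: 4.75
position: [0.5366, -0.2854, 0.2395]
eef_rot: [-3.141, -0.003, -0.017]
wrist_force: [1.3, 0.5, -1.8]
gripper_width: 0.0288
gripper_force: 59.7
```

Call:
send_rows(
  series=[
    [0, 40, 0, 0, 0, 0, 0],
    [0, 80, 0, 0, 0, 0, 0],
    [0, 125, 0, 0, 0, 0, 0],
    [0, 125, 0, 0, 0, 0, 0],
    [0, 125, 0, 0, 0, 0, 0],
  ],
)

```text
time: 5.17
position: [0.5346, -0.4111, 0.2387]
eef_rot: [-3.141, -0.003, -0.021]
wrist_force: [0.4, 0.6, -2.4]
gripper_width: 0.0291
gripper_force: 59.9
```

```bash
python3 - <<'E'
from h import *
s=st();print(s['position'],s['eef_rot'],s['wrist_force'],s['gripper_width'],s['gripper_force'])
print(rel([.543,-.411,.006],np.radians(89)))
w=cam('wrist','w7')
E
```

```text
[ 0.5345843  -0.41107773  0.23869913] [-3.14101304e+00 -2.90047452e-03 -2.05901171e-02] [ 0.39128158  0.59808963 -2.39416769] 0.029054211409547618 59.94486451148987
[array([ 7.700e+00, -1.000e-01,  2.327e+02]), np.float64(-0.04)]
```

View pics/w7.png

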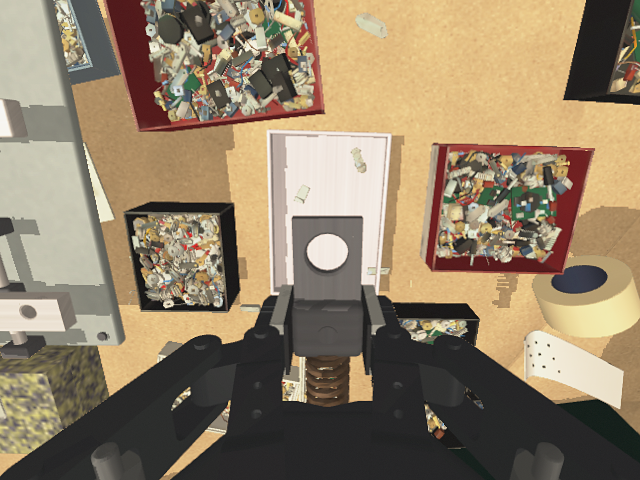

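The wrist view shows the worn spring held level over the tray, whose far rim runs from (267,132) to (391,135). I'll lower it.

Call:
send_rows(
  series=[
    [7, 0, 40, 0, 0, 0, 0],
    [7, 0, 80, 0, 0, 0, 0],
    [7, 0, 120, 0, 0, 0, 0],
    [7, 0, 160, 0, 0, 0, 0],
    [7, 0, 190, 0, 0, 0, 0],
  ],
)

```text
time: 5.63
position: [0.5421, -0.4057, 0.0469]
eef_rot: [-3.139, -0.001, -0.015]
wrist_force: [0.2, 0.1, -1.4]
gripper_width: 0.0287
gripper_force: 60.0
```

Call:
send_rows(
  series=[
    [0, 0, 20, 0, 0, 0, 0],
    [0, 0, 36, 0, 0, 0, 0],
    [0, 0, 36, 0, 0, 0, 0],
  ],
)

```text
time: 5.88
position: [0.5416, -0.4059, 0.0108]
eef_rot: [-3.138, 0.001, -0.016]
wrist_force: [-0.6, 0.5, -1.7]
gripper_width: 0.029
gripper_force: 60.0
```

```bash
python3 - <<'E'
from h import *
w=cam('wrist','w8');s=st();print(s['position'],s['eef_rot'],s['wrist_force'],s['gripper_width'],s['gripper_force'])
print(onz(w,(329,133),.021),[onz(load('w7'),p,.021).round(3) for p in((267,132),(391,135))])
E
```

```text
[ 0.5426758  -0.4070203   0.01298388] [-3.13936260e+00 -8.28054505e-04 -1.58949741e-02] [-0.28188879  0.23858752 -1.60814861] 0.028862467049665778 59.956292510032654
[ 0.61811969 -0.40876412  0.021     ] [array([ 0.614, -0.351,  0.021]), array([ 0.608, -0.48 ,  0.021])]
```

Call:
send_rows(
  series=[
    [-1, 5, 4, 0, 0, 0, 0],
    [-1, 5, 8, 0, 0, 0, 0],
    [-1, 5, 8, 0, 0, 0, 0],
  ],
)

```text
time: 6.18
position: [0.5429, -0.4147, 0.0076]
eef_rot: [3.14, -0.005, -0.017]
wrist_force: [-0.4, -0.4, -0.5]
gripper_width: 0.029
gripper_force: 60.0
```

Call:
send_rows(
  series=[
    [0, 0, 0, 0, 0, 0, 0.5],
    [0, 0, 0, 0, 0, 0, 0.55],
    [0, 0, 0, 0, 0, 0, 0.55],
    [0, 0, -20, 0, 0, 0, 0.55],
    [0, 0, -60, 0, 0, 0, 0.55],
  ],
)

```text
time: 6.6
position: [0.5392, -0.4118, 0.0627]
eef_rot: [-3.136, 0.003, -0.017]
wrist_force: [-0.6, -0.3, -0.6]
gripper_width: 0.047
gripper_force: 0.0
```

Call:
send_rows(
  series=[
    [0, 0, -40, 0, 0, 0, 0.55],
    [0, 0, -80, 0, 0, 0, 0.55],
    [0, 0, -120, 0, 0, 0, 0.55],
    [0, 0, -160, 0, 0, 0, 0.55],
    [0, 0, -190, 0, 0, 0, 0.55],
  ],
)

```text
time: 7.02
position: [0.542, -0.4145, 0.2612]
eef_rot: [3.139, -0.007, -0.017]
wrist_force: [1.4, -1.2, -0.2]
gripper_width: 0.0466
gripper_force: 0.0
```

```bash
python3 - <<'E'
from h import *
s=st();print(s['position'],s['eef_rot'],s['wrist_force'],s['gripper_width'])
w=cam('wrist','w9');c=cam('top','t9')
a=cv2.resize(c['pixels'][170:280,155:235],None,fx=3,fy=3,interpolation=cv2.INTER_CUBIC);b=cv2.resize(w['pixels'],(480,360))
o=np.zeros((360,720,3),np.uint8);o[:330,:240]=a;o[:,240:]=b;cv2.imwrite('pics/c9.png',o[:,:,::-1])
E
```

```text
[ 0.54203795 -0.41449246  0.26115237] [ 3.13899199 -0.00687962 -0.0171513 ] [ 1.35477255 -1.22575632 -0.1787919 ] 0.0465912617640476
```

View pics/c9.png

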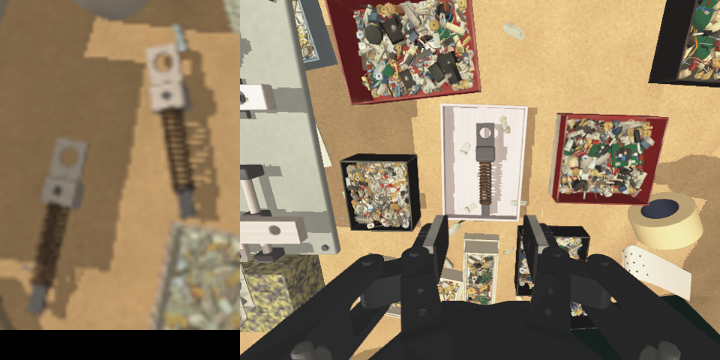

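The worn spring lies in the tray, the tray spanning (440,105) to (525,220) in the combined picture, and the new springs have not moved. Going to the spring with the nearer shoe (A).

Call:
send_rows(
  series=[
    [4, -41, 0, 0, 0, 0, 0.6],
    [9, -82, 0, 0, 0, 0, 0.6],
    [13, -123, 0, 0, 0, 0, 0.6],
    [17, -164, 0, 0, 0, 0, 0.6],
    [20, -205, 0, 0, 0, 0, 0.6],
  ],
)

```text
time: 7.53
position: [0.5644, -0.2075, 0.2561]
eef_rot: [-3.141, -0.003, -0.018]
wrist_force: [1.5, 0.2, -0.0]
gripper_width: 0.0512
gripper_force: 0.0
```

Call:
send_rows(
  series=[
    [4, -41, 0, 0, 0, 0, 0.6],
    [9, -82, 0, 0, 0, 0, 0.6],
    [13, -123, 0, 0, 0, 0, 0.6],
    [17, -164, 0, 0, 0, 0, 0.6],
    [20, -205, 0, 0, 0, 0, 0.6],
  ],
)

```text
time: 7.95
position: [0.588, -0.0027, 0.2562]
eef_rot: [-3.142, -0.003, -0.017]
wrist_force: [0.2, -0.3, 0.2]
gripper_width: 0.0514
gripper_force: 0.0
```

Call:
send_rows(
  series=[
    [4, -41, 0, 0, 0, 0, 0.6],
    [9, -82, 0, 0, 0, 0, 0.6],
    [13, -123, 0, 0, 0, 0, 0.6],
    [17, -164, 0, 0, 0, 0, 0.6],
    [20, -205, 0, 0, 0, 0, 0.6],
  ],
)

```text
time: 8.37
position: [0.6115, 0.2019, 0.2562]
eef_rot: [3.141, -0.003, -0.017]
wrist_force: [0.5, -0.4, -0.3]
gripper_width: 0.0514
gripper_force: 0.0
```

Call:
send_rows(
  series=[
    [0, -41, 0, 0, 0, 0, 0.6],
    [0, -82, 0, 0, 0, -1, 0.6],
    [0, -115, 0, 0, 0, -2, 0.6],
    [0, -115, 0, 0, 0, -2, 0.6],
    [0, -115, 0, 0, 0, -2, 0.6],
  ],
)

```text
time: 8.78
position: [0.613, 0.3165, 0.2556]
eef_rot: [3.141, -0.002, 0.16]
wrist_force: [-0.9, -1.2, -0.8]
gripper_width: 0.0507
gripper_force: 0.0
```

```bash
cat >> h.py <<'E'
def spring(c,guess,yawg,z=.026):
    """refine shoe: light-grey metal blob near guess; returns min area rect in world (shoe+tab top)"""
    hsv=cv2.cvtColor(c['pixels'],cv2.COLOR_RGB2HSV)
    x=np.linspace(-.11,.06,341);y=np.linspace(-.03,.03,121)
    ca,sa=np.cos(yawg),np.sin(yawg)
    X,Y=np.meshgrid(x,y,indexing='ij')
    P=np.stack([guess[0]+ca*X-sa*Y,guess[1]+sa*X+ca*Y,np.full_like(X,z)],-1).reshape(-1,3)
    uv=proj(c,P).reshape(341,121,2).astype(np.float32)
    return cv2.remap(c['pixels'],uv[...,0],uv[...,1],cv2.INTER_LINEAR)
E
python3 - <<'E'
from h import *
cam('top');w=cam('wrist','w10');s=st();print(s['position'],s['eef_rot'],s['wrist_force'],s['gripper_width'])
a=spring(w,(.632,.321),np.radians(9.2))
cv2.imwrite('pics/c10.png',np.hstack([np.rot90(cv2.resize(w['pixels'],(480,360)),0),cv2.resize(a,(128,360))])[:,:,::-1])
E
```

```text
[0.61342308 0.31414014 0.255999  ] [ 3.14022994e+00 -2.13837197e-03  1.56672068e-01] [ 0.79290659 -1.04462225 -0.65151337] 0.051394228831576474
```

View pics/c10.png

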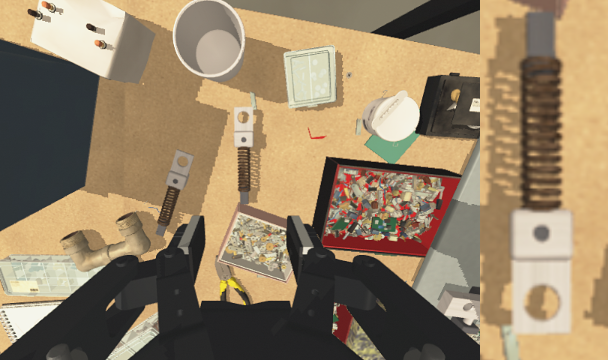

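The wrist view shows both new springs in place. In the strip, spring A's dimple sits at the predicted shoe centre, about 1.4 mm off in y. I'm descending on it.

```bash
python3 - <<'E'
from h import *
print(rel([.632,.3195,.005],np.radians(99.2)))
E
```

```text
[array([ 18.6,  -2.7, 251. ]), np.float64(-0.04)]
```

Call:
send_rows(
  series=[
    [18, -2.5, 40, 0, 0, 0, 0.6],
    [18, -2.5, 80, 0, 0, 0, 0.6],
    [18, -2.5, 120, 0, 0, 0, 0.6],
    [18, -2.5, 160, 0, 0, 0, 0.6],
    [18, -2.5, 200, 0, 0, 0, 0.6],
  ],
)

```text
time: 9.3
position: [0.6322, 0.318, 0.0554]
eef_rot: [3.141, -0.004, 0.154]
wrist_force: [0.3, 0.3, -0.5]
gripper_width: 0.0514
gripper_force: 0.0
```

Call:
send_rows(
  series=[
    [0, 0, 20, 0, 0, 0, 0.6],
    [0, 0, 40, 0, 0, 0, 0.6],
    [0, 0, 42, 0, 0, 0, 0.6],
    [0, 0, 42, 0, 0, 0, 0.6],
  ],
)

```text
time: 9.63
position: [0.6315, 0.3182, 0.0136]
eef_rot: [3.14, -0.001, 0.155]
wrist_force: [0.4, 0.2, 0.6]
gripper_width: 0.0513
gripper_force: 0.0
```

```bash
python3 - <<'E'
from h import *
cam('top');s=st();print(s['position'],s['eef_rot'],s['wrist_force'],s['gripper_width'])
print(rel([.632,.3195,.005],np.radians(99.2)))
E
```

```text
[0.63256322 0.31898209 0.01526455] [ 3.14086983 -0.00326181  0.15562506] [0.71368962 0.61099167 0.55751982] 0.051130442120174424
[array([-0.5, -0.6, 10.3]), np.float64(-0.06)]
```

Call:
send_rows(
  series=[
    [0, 0, 9, 0, 0, 0, 0.6],
    [0, 0, 9, 0, 0, 0, 0.2],
    [0, 0, 9, 0, 0, 0, 0],
    [0, 0, 9, 0, 0, 0, 0],
    [0, 0, 9, 0, 0, 0, 0],
  ],
  force=60,
)

```text
time: 10.1
position: [0.6327, 0.3204, 0.0068]
eef_rot: [3.141, -0.005, 0.158]
wrist_force: [-0.3, -1.1, 3.0]
gripper_width: 0.0287
gripper_force: 40.3
```

Call:
send_rows(
  series=[
    [0, 0, -10, 0, 0, 0, 0],
    [0, 0, -40, 0, 0, 0, 0],
    [0, 0, -80, 0, 0, 0, 0],
    [0, 0, -120, 0, 0, 0, 0],
    [0, 0, -160, 0, 0, 0, 0],
  ],
)

```text
time: 10.52
position: [0.631, 0.32, 0.1678]
eef_rot: [3.141, -0.003, 0.158]
wrist_force: [0.6, 0.2, -1.2]
gripper_width: 0.0286
gripper_force: 65.4
```

Call:
send_rows(
  series=[
    [0, 0, -30, 0, 0, 0, 0],
    [0, 0, -60, 0, 0, 0, 0],
    [0, 0, -65, 0, 0, 0, 0],
    [0, 0, -65, 0, 0, 0, 0],
  ],
)

```text
time: 10.85
position: [0.6325, 0.3208, 0.2343]
eef_rot: [-3.141, -0.009, 0.158]
wrist_force: [-0.1, -0.1, -1.4]
gripper_width: 0.0289
gripper_force: 65.6
```

```bash
python3 - <<'E'
from h import *
w=cam('wrist','w11');s=st();print(s['position'],s['eef_rot'],s['wrist_force'],s['moment'],s['gripper_width'],s['gripper_force'])
print(rel([.5822,-.0106,.23],np.radians(89)))
E
```

```text
[0.63128657 0.3201833  0.23149116] [ 3.14134227 -0.004647    0.15755915] [-0.30926207 -0.71482847 -2.35001768] [ 0.02156898 -0.04630946 -0.02318863] 0.02848482613689396 65.59794902801514
[array([-100.4,  319. ,    1.1]), np.float64(2.01)]
```

Call:
send_rows(
  series=[
    [-12, 39, 0, 0, 0, 0, 0],
    [-24, 78, 0, 0, 0, 0, 0],
    [-36, 117, 0, 0, 0, 0, 0],
    [-48, 156, 0, 0, 0, 0, 0],
    [-60, 195, 0, 0, 0, 0, 0],
  ],
)

```text
time: 11.32
position: [0.6004, 0.1163, 0.2278]
eef_rot: [3.141, 0.001, 0.158]
wrist_force: [1.1, -0.7, -2.1]
gripper_width: 0.0284
gripper_force: 65.5
```

Call:
send_rows(
  series=[
    [-12, 39, 0, 0, 0, 0.5, 0],
    [-24, 78, 0, 0, 0, 1, 0],
    [-36, 117, 0, 0, 0, 1.5, 0],
    [-40, 124, 0, 0, 0, 2, 0],
    [-40, 124, 0, 0, 0, 2, 0],
  ],
)

```text
time: 11.73
position: [0.5803, -0.0133, 0.2281]
eef_rot: [3.141, 0.002, -0.023]
wrist_force: [-0.7, -0.8, -2.8]
gripper_width: 0.0284
gripper_force: 65.5
```

```bash
python3 - <<'E'
from h import *
cam('side');w=cam('wrist','w12');s=st();print(s['position'],s['eef_rot'],s['wrist_force'],s['gripper_width'],s['gripper_force'])
g=w['pixels']
cv2.imwrite('pics/c12.png',cv2.resize(g[60:360,120:520],(800,600))[:,:,::-1])
E
```

```text
[ 0.58159103 -0.0106278   0.22883073] [-3.14111790e+00 -2.56181966e-04 -1.71334253e-02] [-0.17081688 -0.0768169  -1.98005163] 0.0285176057735146 65.51972150802612
```

View pics/c12.png

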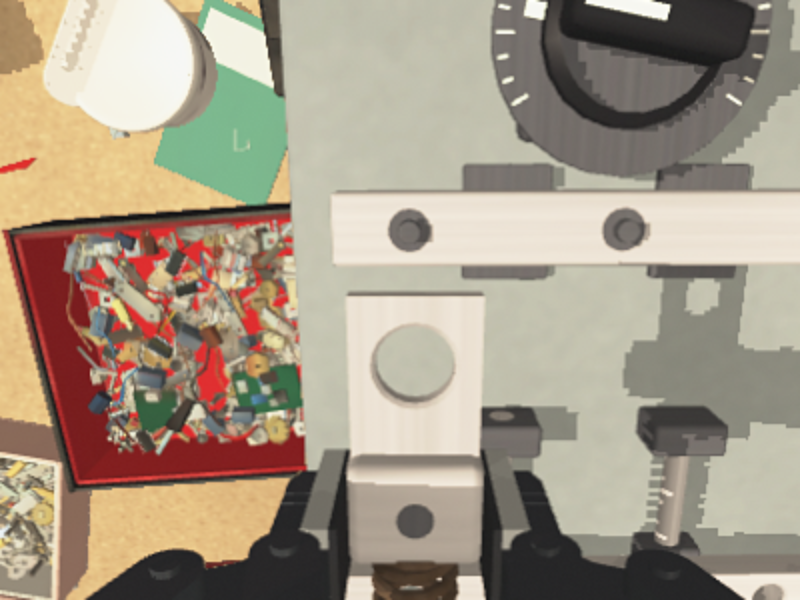

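The crop shows the eye at (413,362), post 1 at (410,229) and post 2 at (627,229), so alignment looks close. Next I compute the offsets.

```bash
cat >> h.py <<'E'
def eyefit(c,eyez=.2405,postz=.144,eye0=(326.5,241)):
    pass
E
python3 - <<'E'
from h import *
w=load('w12')
e=onz(w,(326.5,241),.2405);d=onz(w,(120+415/2,60+521/2),.2488)
p1=onz(w,(325,174.5),.144);p2=onz(w,(433.5,174.5),.144)
print(e,d,p1,p2,np.degrees(np.arctan2((p1-p2)[0],(p1-p2)[1])))
E
```

```text
[ 0.61435457 -0.01304565  0.2405    ] [ 0.58147604 -0.01282412  0.2488    ] [ 0.63041078 -0.012161    0.144     ] [ 0.62901198 -0.08627292  0.144     ] 1.0812841028008906
```

Call:
send_rows(
  series=[
    [1, -1, 20, 0, 0, 0, 0],
    [1, -1, 45, 0, 0, 0, 0],
    [1, -1, 65, 0, 0, 0, 0],
    [1, -1, 76, 0, 0, 0, 0],
    [1, -1, 76, 0, 0, 0, 0],
  ],
)

```text
time: 12.25
position: [0.5819, -0.0081, 0.1514]
eef_rot: [-3.141, 0.003, -0.015]
wrist_force: [-0.7, -0.2, -2.1]
gripper_width: 0.0283
gripper_force: 65.5
```

Call:
send_rows(
  series=[
    [0, 0, 4, 0, 0, 0, 0],
    [0, 0, 8, 0, 0, 0, 0],
    [0, 0, 11, 0, 0, 0, 0],
    [0, 0, 11, 0, 0, 0, 0],
  ],
)

```text
time: 12.58
position: [0.5844, -0.0094, 0.1441]
eef_rot: [-3.141, -0.005, -0.017]
wrist_force: [0.2, 0.8, 1.3]
gripper_width: 0.0285
gripper_force: 65.8
```

```bash
python3 - <<'E'
from h import *
s=st();print(s['position'],s['eef_rot'],s['wrist_force'],s['moment'])
c=cam('side','s13');w=cam('wrist','w13');t=cam('top','t13');s=st();print(s['position'],s['eef_rot'],s['wrist_force'],s['moment'])
E
```

```text
[ 0.58444563 -0.00940048  0.14411626] [-3.14140314 -0.00460054 -0.01698442] [0.17945997 0.82460006 1.26443507] [ 0.09531677  0.15036494 -0.06854468]
[ 0.58444011 -0.0095549   0.14442916] [-3.14137691 -0.00480604 -0.0173294 ] [1.08755487 0.36891732 1.38216302] [ 0.15788679  0.04427848 -0.11997338]
```

The pin is resting on the crossbar: z stopped about 4 mm high with about 3 N. I'll slide gently toward the top-view estimate (−x, +y) and watch for it to drop.

Call:
send_rows(
  series=[
    [-1, -0.5, 0, 0, 0, 0, 0],
    [-2, -1, 0, 0, 0, 0, 0],
    [-3, -1.5, 0, 0, 0, 0, 0],
    [-3, -1.5, 0, 0, 0, 0, 0],
  ],
)

```text
time: 13.07
position: [0.5808, -0.0081, 0.1439]
eef_rot: [3.141, -0.004, -0.017]
wrist_force: [0.4, -0.7, 1.1]
gripper_width: 0.0285
gripper_force: 65.8
```

```bash
python3 - <<'E'
from h import *
t=cam('top','t14');c=cam('side','s14');s=st();print(s['position'],s['eef_rot'],s['wrist_force'],s['moment'])
a=cv2.resize(t['pixels'][235:275,320:380],(780,520),interpolation=cv2.INTER_CUBIC)[:300]
p=proj(c,[[.481,-.0085,.138]])[0];print(p);x,y=p.astype(int)
b=cv2.resize(c['pixels'][y-25:y+15,x-55:x+25],(600,300),interpolation=cv2.INTER_CUBIC)
t2=cv2.resize(t['pixels'][235:275,320:380],(450,300),interpolation=cv2.INTER_CUBIC)
o=np.zeros((600,600,3),np.uint8);o[:300]=b;o[300:,:450]=t2;cv2.imwrite('pics/c14.png',o[:,:,::-1])
E
```

```text
[ 0.58088976 -0.00811793  0.14379447] [ 3.14146939 -0.00345105 -0.01698318] [ 0.96094583 -0.69469727  0.91520684] [-0.09908951  0.21153714  0.04826412]
[335.9707015  243.07417695]
```

View pics/c14.png

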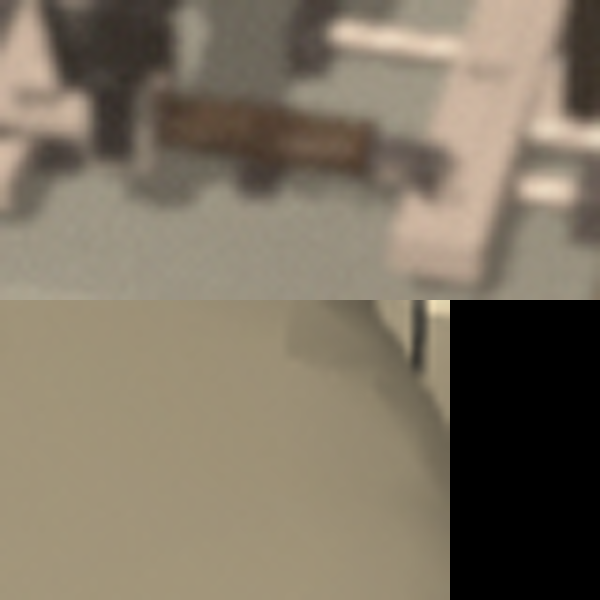

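The side view shows the pin sitting on the bar near (432,185), with the hole expected around (410–420,189). The bar may have moved while I unhooked the worn spring, so I'll check the earlier top frames.

```bash
python3 - <<'E'
from h import *
t9=load('t9');a=cv2.cvtColor(cv2.imread('pics/top0.png'),cv2.COLOR_BGR2GRAY);b=cv2.cvtColor(t9['pixels'],cv2.COLOR_RGB2GRAY)
def sub(u,h=9,w=9):
    x,y=map(round,u);T=cv2.resize(a[y-h:y+h+1,x-w:x+w+1],None,fx=8,fy=8,interpolation=cv2.INTER_CUBIC)
    S=cv2.resize(b[y-h-14:y+h+15,x-w-14:x+w+15],None,fx=8,fy=8,interpolation=cv2.INTER_CUBIC)
    _,m,_,l=cv2.minMaxLoc(cv2.matchTemplate(S,T,cv2.TM_CCOEFF_NORMED));return m,(l[0]/8-14,l[1]/8-14)
for n,u in dict(h1=(338,253),h3=(403,252),p1=(337,190),p3=(401,189),handle=(372,267),dial=(368,163)).items(): print(n,sub(u))
w=load('w12')
g=cv2.cvtColor(w['pixels'],cv2.COLOR_RGB2GRAY)[340:375,480:530]
print(onz(w,(504,356),.138))
E
```

```text
h1 (0.9941873550415039, (0.0, 2.0))
h3 (0.9955655932426453, (0.0, 2.0))
p1 (0.992961049079895, (0.0, -0.125))
p3 (0.992776095867157, (0.0, -0.125))
handle (0.979495644569397, (0.0, 2.125))
dial (0.9983049631118774, (0.0, 0.0))
[ 0.4757513  -0.15963277  0.138     ]
```

The bar is drawn back by about 4.6 mm (2 px). I'll lift clear and re-measure its current shift in the side view.

Call:
send_rows(
  series=[
    [0, 0, -5, 0, 0, 0, 0],
    [0, 0, -8, 0, 0, 0, 0],
    [0, 0, -8, 0, 0, 0, 0],
  ],
)

```text
time: 13.42
position: [0.5812, -0.008, 0.1523]
eef_rot: [-3.141, -0.004, -0.017]
wrist_force: [-0.1, -0.1, -1.5]
gripper_width: 0.0285
gripper_force: 65.6
```

```bash
cat >> h.py <<'E'
def barshift(c,ref='side0',x0=.4808):
    """mm of bar displacement along x via side template of rear bracket/handle top"""
    a=cv2.cvtColor(cv2.imread('pics/'+ref+'.png'),cv2.COLOR_BGR2GRAY);b=cv2.cvtColor(c['pixels'],cv2.COLOR_RGB2GRAY)
    x,y=356,219;h,w=10,7
    T=cv2.resize(a[y-h:y+h+1,x-w:x+w+1],None,fx=8,fy=8,interpolation=cv2.INTER_CUBIC)
    S=cv2.resize(b[y-h-10:y+h+11,x-w-14:x+w+15],None,fx=8,fy=8,interpolation=cv2.INTER_CUBIC)
    _,m,_,l=cv2.minMaxLoc(cv2.matchTemplate(S,T,cv2.TM_CCOEFF_NORMED));d=np.array([l[0]/8-14,l[1]/8-10])
    j=proj(c,[[.4435,-.083,.18],[.4335,-.083,.18]]);j=(j[1]-j[0])/10
    return m,d,d@j/(j@j)
E
python3 - <<'E'
from h import *
for n in('s6','s13','s14'): print(n,barshift(load(n)))
c=cam('side','s15');print(barshift(c));s=st();print(s['position'],s['eef_rot'],s['wrist_force'])
E
```

```text
s6 (0.9903966784477234, array([1.75 , 0.375]), np.float64(4.585617969092573))
s13 (0.9823654294013977, array([2., 0.]), np.float64(5.0947499607276185))
s14 (0.9803218841552734, array([3.25, 0.  ]), np.float64(8.278968686182381))
(0.979511022567749, array([3.25 , 0.125]), np.float64(8.321539270667682))
[ 0.58109093 -0.00799645  0.15197677] [-3.14147227 -0.0040095  -0.01713165] [ 0.2212298  -1.02186818 -1.79659476]
```

The bar is now 8.3 mm back because the pin dragged it, so the hole is about 5.5 mm further toward the robot than the pin. Move −5.5 mm, then lower.

Call:
send_rows(
  series=[
    [-5.5, 0, 0, 0, 0, 0, 0],
    [-5.5, 0, 0, 0, 0, 0, 0],
    [-5.5, 0, 5, 0, 0, 0, 0],
    [-5.5, 0, 10, 0, 0, 0, 0],
    [-5.5, 0, 13, 0, 0, 0, 0],
  ],
)

```text
time: 13.88
position: [0.5751, -0.0079, 0.1377]
eef_rot: [-3.142, -0.003, -0.017]
wrist_force: [0.3, -0.5, -2.1]
gripper_width: 0.0286
gripper_force: 65.6
```

Call:
send_rows(
  series=[
    [0, 0, 0, 0, 0, 0, 0],
    [0, 0, 0, 0, 0, 0, 0],
  ],
)

```text
time: 14.05
position: [0.5753, -0.008, 0.1381]
eef_rot: [-3.142, -0.003, -0.017]
wrist_force: [-0.5, -0.6, -1.6]
gripper_width: 0.0286
gripper_force: 65.6
```

It went in without contact. I'll lower it fully, then draw forward.

Call:
send_rows(
  series=[
    [0, 0, 3, 0, 0, 0, 0],
    [0, 0, 6.5, 0, 0, 0, 0],
    [0, 0, 6.5, 0, 0, 0, 0],
  ],
)

```text
time: 14.3
position: [0.5752, -0.008, 0.1315]
eef_rot: [-3.142, -0.003, -0.017]
wrist_force: [0.1, 0.1, -1.6]
gripper_width: 0.0286
gripper_force: 65.6
```

Call:
send_rows(
  series=[
    [2, 0, 0, 0, 0, 0, 0],
    [5, 0, 0, 0, 0, 0, 0],
    [9, 0, 0, 0, 0, 0, 0],
    [11, 0, 0, 0, 0, 0, 0],
    [11, 0, 0, 0, 0, 0, 0],
  ],
)

```text
time: 14.72
position: [0.5824, -0.0081, 0.1313]
eef_rot: [-3.142, 0.006, -0.017]
wrist_force: [-15.3, -0.6, 6.4]
gripper_width: 0.0285
gripper_force: 66.5
```

```bash
python3 - <<'E'
from h import *
c=cam('side','s16');print(barshift(c));w=cam('wrist','w16');s=st();print(s['position'],s['eef_rot'],s['wrist_force'])
E
```

```text
(0.9871166944503784, array([ 0.625, -0.375]), np.float64(1.4643976092714734))
[ 0.58228189 -0.00804789  0.13130739] [-3.1415063   0.00602137 -0.01719466] [-13.79814448   0.64133783   4.92586268]
```

The tab pressed on the post (about 15 N). I'll back off, tilt the nose up, then stretch over.

Call:
send_rows(
  series=[
    [-4, 0, 0, 0, 0, 0, 0],
    [-4, 0, -4, 0, 0.4, 0, 0],
    [-4, 0, -8, 0, 0.8, 0, 0],
    [-4, 0, -11, 0, 1.1, 0, 0],
    [-4, 0, -11, 0, 1.1, 0, 0],
  ],
)

```text
time: 15.23
position: [0.5822, -0.008, 0.1437]
eef_rot: [-3.142, -0.101, -0.017]
wrist_force: [-0.8, -1.0, -2.2]
gripper_width: 0.0286
gripper_force: 65.5
```

```bash
python3 - <<'E'
from h import *
c=cam('side','s17');print(barshift(c));s=st();print(s['position'],s['eef_rot'],s['wrist_force'],rel([.5965,-.0095,.1425]))
E
```

```text
(0.9867678880691528, array([ 0.5  , -0.375]), np.float64(1.1459757367259973))
[ 0.58249717 -0.00811318  0.1435966 ] [ 3.1415533  -0.0997307  -0.01708916] [-0.46348621 -0.61262492 -2.07528673] [array([13.8,  1.1,  2.5])]
```

Call:
send_rows(
  series=[
    [3, 0, 0.3, 0, 0, 0, 0],
    [6, 0.5, 0.6, 0, 0, 0, 0],
    [10, 1, 1, 0, 0, 0, 0],
    [14.5, 1, 1.5, 0, 0, 0, 0],
    [14.5, 1, 1.5, 0, 0, 0, 0],
  ],
)

```text
time: 15.7
position: [0.5979, -0.0094, 0.1429]
eef_rot: [3.142, -0.099, -0.017]
wrist_force: [-2.2, -1.0, -0.6]
gripper_width: 0.0289
gripper_force: 65.7
```

```bash
cat >> h.py <<'E'
def hole(c,uv,r=26):
    """largest closed contour inside a bright tab around uv: eye via Hough"""
    g=cv2.medianBlur(cv2.cvtColor(c['pixels'],cv2.COLOR_RGB2GRAY),3);x,y=map(int,uv);o=g[y-45:y+45,x-45:x+45]
    H=cv2.HoughCircles(o,cv2.HOUGH_GRADIENT,1,20,param1=120,param2=12,minRadius=14,maxRadius=r)
    return None if H is None else [(round(a+x-45,1),round(b+y-45,1),round(q,1)) for a,b,q in H[0][:3]]
E
python3 - <<'E'
from h import *
cam('top');c=cam('side','s18');print(barshift(c));w=cam('wrist','w18');s=st();print(s['position'],s['eef_rot'],s['wrist_force'])
Rm=R.from_euler('xyz',s['eef_rot']).as_matrix()
e=s['position']+Rm@np.array([.0328,.0024,-.012]);print('eye pred',e,proj(w,[e]),hole(w,proj(w,[e])[0]));print('post pred',proj(w,[[.6304,-.0122,.144],[.629,-.0863,.144]]))
cv2.imwrite('pics/c18.png',cv2.resize(w['pixels'][150:390,170:490],(640,480))[:,:,::-1])
E
```

```text
(0.9890314340591431, array([ 0.125, -0.375]), np.float64(0.1907101190895689))
[ 0.5967716  -0.00939431  0.14280552] [ 3.14148039 -0.09848739 -0.01693493] [-2.74521049 -1.68964954 -0.44434941]
eye pred [ 0.62818755 -0.01232538  0.1579728 ] [[330.59001003 242.88473432]] [(np.float32(327.5), np.float32(242.5), np.float32(19.3))]
post pred [[329.9232385  231.44335317]
 [490.53554699 231.69650712]]
```

View pics/c18.png

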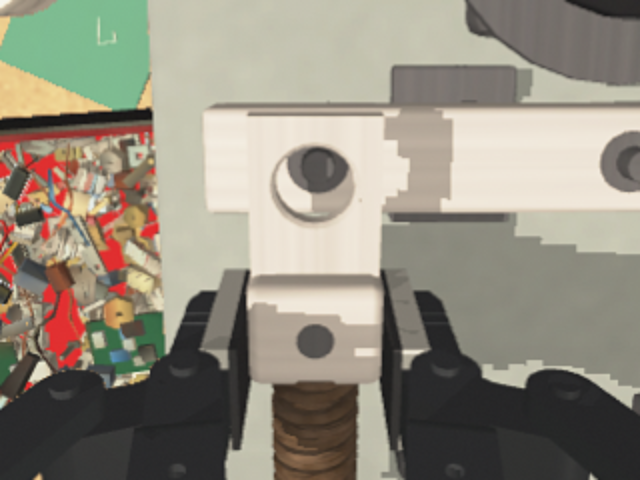

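The picture shows the post inside the eye opening, with the post top at (317,168) and the eye centre at (313,183) in the crop. The bar is home. I'll compute the residual.

```bash
python3 - <<'E'
from h import *
w=load('w18');print(onz(w,(326.5,241.5),.158),onz(w,(328.3,233.8),.144),onz(w,(490,231.5),.144))
E
```

```text
[ 0.62881941 -0.01061847  0.158     ] [ 0.62930796 -0.01143516  0.144     ] [ 0.62909673 -0.08604363  0.144     ]
```

Call:
send_rows(
  series=[
    [-0.3, 0.6, 3, 0, -0.3, 0, 0],
    [-0.6, 0.6, 6, 0, -0.6, 0, 0],
    [-1, 0.6, 9, 0, -0.9, 0, 0],
    [-1.2, 0.6, 12, 0, -1.13, 0, 0],
    [-1.2, 0.6, 12.5, 0, -1.13, 0, 0],
  ],
)

```text
time: 16.27
position: [0.5976, -0.0099, 0.1305]
eef_rot: [-3.142, -0.0, -0.017]
wrist_force: [-4.1, -0.7, 6.6]
gripper_width: 0.0285
gripper_force: 66.5
```

```bash
python3 - <<'E'
from h import *
cam('top');c=cam('side','s19');print(barshift(c));w=cam('wrist','w19');s=st();print(s['position'],s['eef_rot'],s['wrist_force'],s['gripper_width'])
e=s['position']+np.array([.0325,-.0012,.0095+.0025]);u=proj(w,[e])[0];print(u,hole(w,u),proj(w,[[.6293,-.0114,.144]]))
E
```

```text
(0.9889521598815918, array([ 0.125, -0.375]), np.float64(0.1907101190895689))
[ 0.5970386  -0.00990677  0.13052271] [-3.14155916e+00 -1.40552004e-03 -1.71052233e-02] [-2.64370428  0.15505289  0.37894541] 0.028337672991652768
[326.45054107 242.9687997 ] [(np.float32(327.5), np.float32(239.5), np.float32(16.7))] [[327.15916275 244.62358934]]
```

The eye is down over the post, with z at the home value and the bar home. I'll release and retreat upward.

Call:
send_rows(
  series=[
    [0, 0, 0, 0, 0, 0, 0.45],
    [0, 0, 0, 0, 0, 0, 0.6],
    [0, 0, 0, 0, 0, 0, 0.6],
    [0, 0, -10, 0, 0, 0, 0.6],
    [0, 0, -30, 0, 0, 0, 0.6],
  ],
)

```text
time: 16.83
position: [0.5956, -0.0099, 0.1593]
eef_rot: [-3.141, 0.003, -0.017]
wrist_force: [-0.6, 0.9, -0.5]
gripper_width: 0.051
gripper_force: 0.0
```

Call:
send_rows(
  series=[
    [0, 0, -40, 0, 0, 0, 0.6],
    [0, 0, -80, 0, 0, 0, 0.6],
    [0, 0, -95, 0, 0, 0, 0.6],
    [0, 0, -95, 0, 0, 0, 0.6],
  ],
)

```text
time: 17.17
position: [0.6, -0.01, 0.2617]
eef_rot: [3.141, -0.011, -0.017]
wrist_force: [0.1, -0.2, -0.5]
gripper_width: 0.0514
gripper_force: 0.0
```

```bash
python3 - <<'E'
from h import *
cam('top');c=cam('side','s20');print(barshift(c));w=cam('wrist','w20');s=st();print(s['position'],s['wrist_force'])
e=[.625,-.012,.1425];u=proj(w,[e])[0];print(u,hole(w,u,22))
for h in hole(w,u,22) or []: print(onz(w,h[:2],.1425))
# brightness along spring axis in strip: metal tab / coil / pin tab
a=spring(w,(.593,-.0111),np.radians(-1),.15);v=cv2.cvtColor(a,cv2.COLOR_RGB2HSV)
print([(int(x),*v[int((x+110)*2),50:70].mean(0).astype(int)) for x in range(-30,56,4)])
# spring B still there?
t=load('w12');
E
```

```text
(0.9987303614616394, array([0., 0.]), np.float64(0.0))
[ 0.59644892 -0.00988558  0.25522904] [-0.34748663 -0.44730344 -0.75112987]
[327.93740533 198.18291646] [(np.float32(328.5), np.float32(202.5), np.float32(21.4))]
[ 0.62153988 -0.01238748  0.1425    ]
[(-30, np.int64(14), np.int64(91), np.int64(92)), (-26, np.int64(13), np.int64(115), np.int64(102)), (-22, np.int64(14), np.int64(116), np.int64(104)), (-18, np.int64(13), np.int64(107), np.int64(94)), (-14, np.int64(13), np.int64(111), np.int64(84)), (-10, np.int64(18), np.int64(31), np.int64(233)), (-6, np.int64(17), np.int64(27), np.int64(235)), (-2, np.int64(14), np.int64(25), np.int64(145)), (2, np.int64(16), np.int64(29), np.int64(176)), (6, np.int64(17), np.int64(25), np.int64(236)), (10, np.int64(17), np.int64(35), np.int64(223)), (14, np.int64(18), np.int64(27), np.int64(237)), (18, np.int64(18), np.int64(28), np.int64(233)), (22, np.int64(17), np.int64(28), np.int64(233)), (26, np.int64(17), np.int64(38), np.int64(175)), (30, np.int64(18), np.int64(26), np.int64(235)), (34, np.int64(12), np.int64(21), np.int64(105)), (38, np.int64(13), np.int64(21), np.int64(106)), (42, np.int64(18), np.int64(29), np.int64(233)), (46, np.int64(18), np.int64(26), np.int64(234)), (50, np.int64(16), np.int64(39), np.int64(203)), (54, np.int64(28), np.int64(24), np.int64(193))]
```

Spring A is installed: shoe at x = 0.593, post in the eye, and the bar exactly home. Next is spring B.

Call:
send_rows(
  series=[
    [-7, -40, 0, 0, 0, 0, 0.6],
    [-13, -80, 0, 0, 0, 0, 0.6],
    [-20, -120, 0, 0, 0, 0, 0.6],
    [-26, -160, 0, 0, 0, 0, 0.6],
    [-33, -200, 0, 0, 0, 0, 0.6],
  ],
)

```text
time: 17.73
position: [0.5659, 0.1919, 0.2535]
eef_rot: [3.141, 0.002, -0.018]
wrist_force: [0.3, -0.4, -0.0]
gripper_width: 0.0511
gripper_force: 0.0
```

Call:
send_rows(
  series=[
    [-7, -40, 0, 0, 0, 0, 0.6],
    [-13, -80, 0, 0, 0, 0, 0.6],
    [-20, -120, 0, 0, 0, 1, 0.6],
    [-26, -160, 0, 0, 0, 2, 0.6],
    [-33, -200, 0, 0, 0, 2.2, 0.6],
  ],
)

```text
time: 18.15
position: [0.5363, 0.3925, 0.2532]
eef_rot: [3.139, 0.002, -0.213]
wrist_force: [0.2, 0.4, -0.1]
gripper_width: 0.0509
gripper_force: 0.0
```

Call:
send_rows(
  series=[
    [0, -15, 0, 0, 0, 0, 0.6],
    [0, -15, 0, 0, 0, 0, 0.6],
    [0, -15, 0, 0, 0, 0, 0.6],
  ],
)

```text
time: 18.4
position: [0.5398, 0.4059, 0.2531]
eef_rot: [3.139, 0.002, -0.207]
wrist_force: [0.5, -1.1, -0.2]
gripper_width: 0.0515
gripper_force: 0.0
```

```bash
cat >> h.py <<'E'
def measure(c,guess,yawg,n=''):
    """shoe dimple + eye centre in strip; returns world shoe,eye,yaw"""
    a=spring(c,guess,yawg);cv2.imwrite('pics/strip%s.png'%n,a[:,:,::-1])
    hsv=cv2.cvtColor(a,cv2.COLOR_RGB2HSV);m=((hsv[...,1]<60)).astype(np.uint8)*255
    m=cv2.morphologyEx(m,cv2.MORPH_OPEN,np.ones((5,5)))
    k,l,s,ce=cv2.connectedComponentsWithStats(m)
    for i in range(1,k):
        if s[i,4]>300:
            x,y,w,h,A=s[i];print('blob X',(y/2-110,(y+h)/2-110),'Y',(x/2-30,(x+w)/2-30),A,'rect',cv2.minAreaRect(cv2.findNonZero((l==i).astype(np.uint8))))
E
python3 - <<'E'
from h import *
cam('top','t21');w=cam('wrist','w21');s=st();print(s['position'],s['eef_rot'])
measure(w,(.5505,.4148),np.radians(-11.8))
E
```

```text
[0.54043449 0.40444042 0.25400029] [ 3.13939854e+00  8.33905266e-04 -2.09511613e-01]
blob X (np.float64(-104.5), np.float64(-83.5)) Y (np.float64(-4.5), np.float64(8.5)) 1047 rect ((63.5, 31.5), (41.0, 25.0), 90.0)
blob X (np.float64(-11.5), np.float64(48.0)) Y (np.float64(-13.0), np.float64(16.5)) 5599 rect ((63.0, 256.0), (118.0, 58.0), 90.0)
```

```bash
python3 - <<'E'
from h import *
print(rel([.5514,.4162,.006],np.radians(78.2)))
E
```

```text
[array([  8.5, -14.3, 248. ]), np.float64(-0.04)]
```

Call:
send_rows(
  series=[
    [8.5, -14, 40, 0, 0, 0, 0.6],
    [8.5, -14, 80, 0, 0, 0, 0.6],
    [8.5, -14, 120, 0, 0, 0, 0.6],
    [8.5, -14, 160, 0, 0, 0, 0.6],
    [8.5, -14, 200, 0, 0, 0, 0.6],
  ],
)

```text
time: 18.92
position: [0.5526, 0.4157, 0.0538]
eef_rot: [3.141, -0.001, -0.211]
wrist_force: [0.2, -0.0, 0.0]
gripper_width: 0.0514
gripper_force: 0.0
```

Call:
send_rows(
  series=[
    [0, 0, 20, 0, 0, 0, 0.6],
    [0, 0, 36, 0, 0, 0, 0.6],
    [0, 0, 36, 0, 0, 0, 0.6],
  ],
)

```text
time: 19.17
position: [0.5508, 0.4149, 0.0158]
eef_rot: [3.137, 0.003, -0.211]
wrist_force: [-0.2, 0.1, -0.4]
gripper_width: 0.0514
gripper_force: 0.0
```

```bash
python3 - <<'E'
from h import *
cam('top');s=st();print(s['position'],s['eef_rot'],s['wrist_force'],rel([.5514,.4162,.006],np.radians(78.2)))
E
```

```text
[0.55195545 0.41605388 0.01819935] [ 3.13950725e+00  1.08919032e-03 -2.10450061e-01] [ 0.03215338  0.0136956  -0.27737159] [array([-0.6, -0.1, 12.2]), np.float64(-0.05)]
```

Call:
send_rows(
  series=[
    [0, 0, 6, 0, 0, 0, 0.6],
    [0, 0, 11, 0, 0, 0, 0.4],
    [0, 0, 11, 0, 0, 0, 0],
    [0, 0, 11, 0, 0, 0, 0],
    [0, 0, 11, 0, 0, 0, 0],
  ],
  force=60,
)

```text
time: 19.63
position: [0.5529, 0.4181, 0.0096]
eef_rot: [-3.14, -0.002, -0.209]
wrist_force: [0.1, -0.2, 2.9]
gripper_width: 0.0289
gripper_force: 60.3
```

Call:
send_rows(
  series=[
    [0, 0, 0, 0, 0, 0, 0],
    [0, 0, -40, 0, 0, 0, 0],
    [0, 0, -80, 0, 0, 0, 0],
    [0, 0, -120, 0, 0, 0, 0],
    [0, 0, -160, 0, 0, 0, 0],
  ],
)

```text
time: 20.05
position: [0.5517, 0.4175, 0.1699]
eef_rot: [3.141, -0.0, -0.209]
wrist_force: [1.1, 0.6, -1.6]
gripper_width: 0.0286
gripper_force: 59.9
```

Call:
send_rows(
  series=[
    [0, 0, -40, 0, 0, 0, 0],
    [0, 0, -80, 0, 0, 0, 0],
    [0, 0, -90, 0, 0, 0, 0],
    [0, 0, -90, 0, 0, 0, 0],
  ],
)

```text
time: 20.38
position: [0.5538, 0.4191, 0.2634]
eef_rot: [-3.135, -0.006, -0.209]
wrist_force: [0.7, -0.6, -1.8]
gripper_width: 0.0286
gripper_force: 60.1
```

```bash
python3 - <<'E'
from h import *
w=cam('wrist','w22');s=st();print(s['position'],s['eef_rot'],s['wrist_force'],s['gripper_width'],s['gripper_force'])
print(rel([.579,-.158,.25],np.radians(89)),hole(w,(326.5,241)))
E
```

```text
[0.55244571 0.41806584 0.25991142] [-3.13927939e+00 -2.78441580e-03 -2.08973856e-01] [ 0.134728   -0.98305287 -1.8680489 ] 0.02889506836520457 60.07960796356201
[array([145.5, 558. ,   9. ]), np.float64(-2.19)] [(np.float32(325.5), np.float32(245.5), np.float32(20.5))]
```

Call:
send_rows(
  series=[
    [10, 39, 0, 0, 0, 0, 0],
    [20, 78, 0, 0, 0, 0, 0],
    [30, 117, 0, 0, 0, 0, 0],
    [40, 156, 0, 0, 0, 0, 0],
    [50, 195, 0, 0, 0, 0, 0],
  ],
)

```text
time: 20.85
position: [0.5585, 0.2144, 0.2551]
eef_rot: [3.139, 0.004, -0.208]
wrist_force: [0.2, -0.5, -0.7]
gripper_width: 0.0285
gripper_force: 60.1
```

Call:
send_rows(
  series=[
    [10, 39, 0, 0, 0, 0, 0],
    [20, 78, 0, 0, 0, 0, 0],
    [30, 117, 0, 0, 0, 0, 0],
    [40, 156, 0, 0, 0, 0, 0],
    [50, 195, 0, 0, 0, 0, 0],
  ],
)

```text
time: 21.27
position: [0.5669, 0.0136, 0.2554]
eef_rot: [3.141, 0.004, -0.209]
wrist_force: [1.0, 0.2, -1.3]
gripper_width: 0.0288
gripper_force: 60.1
```

Call:
send_rows(
  series=[
    [11, 40, 0, 0, 0, -0.5, 0],
    [22, 80, 5, 0, 0, -1, 0],
    [33, 120, 10, 0, 0, -1.7, 0],
    [45, 160, 20, 0, 0, -2.2, 0],
    [45, 167, 25, 0, 0, -2.2, 0],
  ],
)

```text
time: 21.68
position: [0.5769, -0.1621, 0.2298]
eef_rot: [3.141, 0.003, -0.018]
wrist_force: [0.3, 0.2, -0.3]
gripper_width: 0.029
gripper_force: 60.2
```

```bash
python3 - <<'E'
from h import *
cam('top');c=cam('side','s23');print(barshift(c));w=cam('wrist','w23');s=st();print(s['position'],s['eef_rot'],s['wrist_force'],s['gripper_width'],s['gripper_force'])
for z in(.2405,):
  h=hole(w,(326,243));print(h)
# posts: dark blobs on bright beam near predictions
P=np.array([[.6265,-.1605,.144],[.6280,-.0861,.144]]);u=proj(w,P);g=cv2.cvtColor(w['pixels'],cv2.COLOR_RGB2GRAY)
g0=cv2.cvtColor(load('w12')['pixels'],cv2.COLOR_RGB2GRAY)
T=g0[164:186,314:336]
for q in u:
    x,y=q.astype(int);S=g[max(0,y-30):y+31,x-30:x+31]
    if min(S.shape)<22: print('out',q);continue
    _,m,_,l=cv2.minMaxLoc(cv2.matchTemplate(S,T,cv2.TM_CCOEFF_NORMED));v=(l[0]+x-30+11,l[1]+max(0,y-30)+10.5);print(q,m,v,onz(w,v,.144))
eh=h[0][:2];print(onz(w,eh,s['position'][2]+.0095))
E
```

```text
(0.9986026883125305, array([0., 0.]), np.float64(0.0))
[ 0.5764265  -0.15723643  0.23041516] [-3.13964889  0.00468617 -0.01976133] [ 0.05898449  1.52206859 -0.99291687] 0.028551780174540072 60.24533271789551
[(np.float32(326.5), np.float32(242.5), np.float32(18.3))]
[327.02107344 171.76830579] 0.9583485722541809 (np.int64(329), np.float64(169.5)) [ 0.62799841 -0.16188128  0.144     ]
[218.25660959 171.98829879] 0.9355608224868774 (np.int64(222), np.float64(170.5)) [ 0.62894388 -0.08878649  0.144     ]
[ 0.60809473 -0.1600654   0.23991516]
```

Bar home. From the wrist view the eye needs about +6 mm in x and −1 mm in y for the pin to be over hole 3.

Call:
send_rows(
  series=[
    [6, 1, 20, 0, 0, 0, 0],
    [6, 1, 45, 0, 0, 0, 0],
    [6, 1, 65, 0, 0, 0, 0],
    [6, 1, 77, 0, 0, 0, 0],
    [6, 1, 77, 0, 0, 0, 0],
  ],
)

```text
time: 22.25
position: [0.5823, -0.1561, 0.1533]
eef_rot: [-3.14, 0.005, -0.016]
wrist_force: [-0.4, -0.1, -0.8]
gripper_width: 0.0283
gripper_force: 60.2
```

Call:
send_rows(
  series=[
    [0, 0, 3, 0, 0, 0, 0],
    [0, 0, 6, 0, 0, 0, 0],
    [0, 0, 9, 0, 0, 0, 0],
    [0, 0, 12, 0, 0, 0, 0],
    [0, 0, 12, 0, 0, 0, 0],
  ],
)

```text
time: 22.67
position: [0.5844, -0.1583, 0.1446]
eef_rot: [3.142, -0.001, -0.017]
wrist_force: [0.0, 1.0, -0.9]
gripper_width: 0.0283
gripper_force: 60.2
```

```bash
python3 - <<'E'
from h import *
c=cam('side','s24');print(barshift(c));s=st();print(s['position'],s['eef_rot'],s['wrist_force'])
E
```

```text
(0.9907826781272888, array([0.   , 0.125]), np.float64(0.04257058448530243))
[ 0.58449165 -0.15838195  0.14475184] [ 3.14153896e+00 -1.12588816e-03 -1.72719203e-02] [-0.7131066  -0.27762605 -1.96491859]
```

Call:
send_rows(
  series=[
    [0, 0, 2, 0, 0, 0, 0],
    [0, 0, 4, 0, 0, 0, 0],
    [0, 0, 4, 0, 0, 0, 0],
  ],
)

```text
time: 22.97
position: [0.5843, -0.1583, 0.1403]
eef_rot: [-3.141, -0.001, -0.017]
wrist_force: [0.2, 0.6, -0.9]
gripper_width: 0.0282
gripper_force: 60.2
```

```bash
python3 - <<'E'
from h import *
c=cam('side','s25');print(barshift(c));s=st();print(s['position'],s['eef_rot'],s['wrist_force'],s['moment'])
E
```

```text
(0.9882029891014099, array([0.125, 0.   ]), np.float64(0.31842187254547616))
[ 0.58427565 -0.15834686  0.14034453] [-3.14145983e+00 -4.62665201e-04 -1.72204605e-02] [-0.10066009 -0.06032586 -1.07054399] [-0.00260072 -0.05953295  0.00376835]
```

The pin is in hole 3. I'll tilt the nose up, which seats the pin deeper, and then stretch.

Call:
send_rows(
  series=[
    [0, 0, 0, 0, 0.3, 0, 0],
    [0, 0, 0, 0, 0.6, 0, 0],
    [0, 0, -0.5, 0, 0.9, 0, 0],
    [0, 0, -1, 0, 1.1, 0, 0],
    [0, 0, -1, 0, 1.1, 0, 0],
  ],
)

```text
time: 23.43
position: [0.5843, -0.1585, 0.1421]
eef_rot: [3.141, -0.098, -0.017]
wrist_force: [-0.8, -0.7, 3.7]
gripper_width: 0.0288
gripper_force: 60.8
```

```bash
python3 - <<'E'
from h import *
c=cam('side','s26');print(barshift(c));s=st();print(s['position'],s['eef_rot'],s['wrist_force'],s['moment'],rel([.5965,-.159,.1425]))
E
```

```text
(0.9921137690544128, array([0., 0.]), np.float64(0.0))
[ 0.58437633 -0.15847646  0.1421185 ] [ 3.14143578 -0.09692041 -0.01723336] [-1.7995606  -0.44077586  2.25336079] [-0.08691651  0.57603301  0.03000212] [array([12.1,  0.3,  0.8])]
```

Call:
send_rows(
  series=[
    [3, 0, 0, 0, 0, 0, 0],
    [6, 0.5, 0, 0, 0, 0, 0],
    [9, 0.5, 0, 0, 0, 0, 0],
    [13, 0.5, 0, 0, 0, 0, 0],
    [13, 0.5, 0, 0, 0, 0, 0],
  ],
)

```text
time: 23.9
position: [0.598, -0.1589, 0.1427]
eef_rot: [-3.141, -0.096, -0.017]
wrist_force: [-3.3, 0.6, 2.4]
gripper_width: 0.0287
gripper_force: 60.8
```

```bash
python3 - <<'E'
from h import *
cam('top');c=cam('side','s27');print(barshift(c));w=cam('wrist','w27');s=st();print(s['position'],s['eef_rot'],s['wrist_force'])
Rm=R.from_euler('xyz',s['eef_rot']).as_matrix()
e=s['position']+Rm@np.array([.0317,.0024,-.0115]);u=proj(w,[e])[0];h=hole(w,(327,242));print('eye',e,u,h,onz(w,h[0][:2],e[2]))
g=cv2.cvtColor(w['pixels'],cv2.COLOR_RGB2GRAY);x,y=map(int,h[0][:2]);S=g[y-18:y+19,x-18:x+19]
m=((S<100)).astype(np.uint8);k,l,st_,ce=cv2.connectedComponentsWithStats(m)
for i in range(1,k):
    if st_[i,4]>20: v=(ce[i][0]+x-18,ce[i][1]+y-18);print('dark',st_[i],v,onz(w,v,.144))
g0=cv2.cvtColor(load('w18')['pixels'],cv2.COLOR_RGB2GRAY);T=g0[222:246,316:341]
_,mm,_,l=cv2.minMaxLoc(cv2.matchTemplate(g[205:265,290:365],T,cv2.TM_CCOEFF_NORMED));print('tmpl post (ref 328.3,233.8)',mm,(l[0]+290+12.3,l[1]+205+11.8))
E
```

```text
(0.9922662973403931, array([0., 0.]), np.float64(0.0))
[ 0.59709469 -0.15887033  0.14250803] [-3.14135264 -0.09588115 -0.01692775] [-3.19847656  1.13161536  2.51010517]
eye [ 0.62750316 -0.16178823  0.15698941] [330.61326533 244.8606293 ] [(np.float32(325.5), np.float32(245.5), np.float32(20.8))] [ 0.62726277 -0.15962333  0.15698941]
dark [ 10   0  27  25 422] (np.float64(328.8127962085308), np.float64(238.98104265402844)) [ 0.62722033 -0.16108701  0.144     ]
tmpl post (ref 328.3,233.8) 0.8269020318984985 (327.3, 236.8)
```

The eye and post agree within about 1 mm. Lowering with a 1 mm y correction.

Call:
send_rows(
  series=[
    [-0.3, 1, 2, 0, -0.3, 0, 0],
    [-0.6, 1, 4.5, 0, -0.6, 0, 0],
    [-0.8, 1, 7, 0, -0.9, 0, 0],
    [-0.9, 1, 9, 0, -1.1, 0, 0],
    [-0.9, 1, 10, 0, -1.1, 0, 0],
  ],
)

```text
time: 24.47
position: [0.598, -0.16, 0.133]
eef_rot: [-3.141, -0.001, -0.017]
wrist_force: [-5.9, 2.3, 14.7]
gripper_width: 0.0288
gripper_force: 62.1
```

```bash
python3 - <<'E'
from h import *
cam('top');c=cam('side','s28');print(barshift(c));w=cam('wrist','w28');s=st();print(s['position'],s['eef_rot'],s['wrist_force'],s['gripper_width'])
h=hole(w,(327,242));print(h, hole(load('w19'),(327,242)))
g=cv2.cvtColor(w['pixels'],cv2.COLOR_RGB2GRAY);x,y=map(int,h[0][:2]);S=g[y-18:y+19,x-18:x+19]
k,l,q,ce=cv2.connectedComponentsWithStats((S<100).astype(np.uint8))
print([(q[i],ce[i]+[x-18,y-18]) for i in range(1,k) if q[i,4]>20])
E
```

```text
(0.994051456451416, array([0., 0.]), np.float64(0.0))
[ 0.59767783 -0.16001199  0.13312205] [-3.14153865e+00 -1.42262982e-03 -1.71216554e-02] [-2.5660424   1.60078025  4.76158545] 0.028586414562192332
[(np.float32(323.5), np.float32(245.5), np.float32(19.1))] [(np.float32(327.5), np.float32(239.5), np.float32(16.7))]
[(array([ 6,  8, 10, 23, 64], dtype=int32), array([314.046875, 246.359375])), (array([ 13,   9,  24,  20, 191], dtype=int32), array([332.92146597, 243.4921466 ]))]
```

Bench-to-home height difference is 0.1234 m against 0.124 m expected, so it is fully home. Releasing.

Call:
send_rows(
  series=[
    [0, 0, 0, 0, 0, 0, 0.45],
    [0, 0, 0, 0, 0, 0, 0.6],
    [0, 0, 0, 0, 0, 0, 0.6],
    [0, 0, -10, 0, 0, 0, 0.6],
    [0, 0, -30, 0, 0, 0, 0.6],
  ],
)

```text
time: 25.03
position: [0.596, -0.1597, 0.1612]
eef_rot: [-3.141, 0.003, -0.017]
wrist_force: [-0.0, 0.9, 0.4]
gripper_width: 0.0511
gripper_force: 0.0
```

Call:
send_rows(
  series=[
    [-10, -20, -40, 0, 0, 0, 0.6],
    [-20, -40, -70, 0, 0, 0, 0.6],
    [-20, -72, -80, 0, 0, 0, 0.6],
    [-20, -72, -80, 0, 0, 0, 0.6],
    [-20, -72, -80, 0, 0, 0, 0.6],
  ],
)

```text
time: 25.45
position: [0.5793, -0.0867, 0.2446]
eef_rot: [3.141, -0.004, -0.015]
wrist_force: [0.3, -0.3, 0.5]
gripper_width: 0.0513
gripper_force: 0.0
```

```bash
python3 - <<'E'
from h import *
cam('top');c=cam('side','s29');print(barshift(c));w=cam('wrist','w29');s=st();print(s['position'],s['eef_rot'])
for g in((.593,-.0111),(.591,-.159)):
    a=spring(w,g,np.radians(-1),.15);v=cv2.cvtColor(a,cv2.COLOR_RGB2HSV)
    print([(x,int(v[int((x+110)*2),52:68,2].mean())) for x in range(-30,56,4)])
# dial: white pointer blob and bar
hsv=cv2.cvtColor(w['pixels'],cv2.COLOR_RGB2HSV);u=proj(w,[[.692,-.086,.15]])[0];print('dial px',u)
x,y=u.astype(int);y0=max(0,y-75);sub=hsv[y0:y+75,x-90:x+90]
m=((sub[...,1]<40)&(sub[...,2]>200)).astype(np.uint8);k,l,q,ce=cv2.connectedComponentsWithStats(m)
for i in range(1,k):
    if q[i,4]>12:
        v=ce[i]+[x-90,y0];print(q[i],v.round(1),onz(w,v,.152).round(4))
d=(sub[...,2]<55).astype(np.uint8);k,l,q,ce=cv2.connectedComponentsWithStats(d);i=1+q[1:,4].argmax();print('bar',q[i],ce[i]+[x-90,y0])
d=cv2.morphologyEx(d,cv2.MORPH_OPEN,np.ones((9,9)));cv2.imwrite('pics/m.png',d*255)
cc=max(cv2.findContours(d,0,2)[0],key=cv2.contourArea);r=cv2.minAreaRect(cc);print(r,(r[0][0]+x-90,r[0][1]+y0),onz(w,(r[0][0]+x-90,r[0][1]+y0),.152))
E
```

```text
(0.9938369989395142, array([0., 0.]), np.float64(0.0))
[ 0.57829109 -0.08829312  0.24212765] [ 3.14146727e+00  1.08613352e-04 -1.73460712e-02]
[(-30, 74), (-26, 97), (-22, 106), (-18, 99), (-14, 81), (-10, 233), (-6, 235), (-2, 133), (2, 177), (6, 238), (10, 216), (14, 236), (18, 235), (22, 236), (26, 178), (30, 197), (34, 114), (38, 121), (42, 239), (46, 228), (50, 165), (54, 197)]
[(-30, 69), (-26, 68), (-22, 78), (-18, 73), (-14, 84), (-10, 238), (-6, 235), (-2, 150), (2, 192), (6, 238), (10, 209), (14, 235), (18, 234), (22, 233), (26, 232), (30, 191), (34, 109), (38, 109), (42, 235), (46, 227), (50, 166), (54, 195)]
dial px [319.60062181  73.60688526]
[ 98   0  11  14 127] [332.3   6.3] [ 0.7291 -0.0947  0.152 ]
[92  3  2 11 20] [321.6   8. ] [ 0.7283 -0.0881  0.152 ]
[122  13   6  10  22] [353.3  17.6] [ 0.7228 -0.1076  0.152 ]
[59 14  6  9 19] [290.4  17.6] [ 0.7235 -0.0688  0.152 ]
[100  16   5   6  26] [331.   18.2] [ 0.7228 -0.0938  0.152 ]
[140  30   5   5  13] [371.  32.] [ 0.7148 -0.1186  0.152 ]
[36 41  8  6 17] [268.4  43.5] [ 0.7096 -0.0542  0.152 ]
[143  41   8   6  17] [375.5  43.3] [ 0.7085 -0.1216  0.152 ]
[ 54  58  40  14 288] [302.3  64.6] [ 0.6972 -0.0751  0.152 ]
[41 62  9 10 71] [273.8  66.6] [ 0.6963 -0.0568  0.152 ]
[30 77  8  2 16] [262.5  77.5] [ 0.6901 -0.0491  0.152 ]
[ 40 107   7   6  17] [271.9 109.4] [ 0.6707 -0.0539  0.152 ]
[141 107   8   5  16] [373.2 109.1] [ 0.6697 -0.1211  0.152 ]
bar [  50   27   88   96 3505] [324.33009986  74.25848787]
((92.97000122070312, 76.20999145507812), (87.96409606933594, 24.465896606445312), 8.130102157592773) (np.float64(321.9700012207031), 76.20999145507812) [ 0.69012921 -0.08752802  0.152     ]
```

Both springs sit properly and the bar is home. Now the dial: I'll fix its height, axle position and angles.

```bash
cat >> h.py <<'E'
def white(c,u,h=75,w=90,amin=12,vt=200):
    hsv=cv2.cvtColor(c['pixels'],cv2.COLOR_RGB2HSV);x,y=map(int,u);y0=max(0,y-h);x0=max(0,x-w);s=hsv[y0:y+h,x0:x+w]
    m=((s[...,1]<40)&(s[...,2]>vt)).astype(np.uint8);k,l,q,ce=cv2.connectedComponentsWithStats(m);o=[]
    for i in range(1,k):
        if q[i,4]>=amin:
            r=cv2.minAreaRect(cv2.findNonZero((l==i).astype(np.uint8)));o.append(((ce[i]+[x0,y0]).round(1),q[i,4],np.array(r[1]).round(1),round(r[2],1)))
    return o
E
python3 - <<'E'
from h import *
w=load('w29');t=load('t9')
for o in white(w,(319,73)):
    if o[1]>20: print(o)
print('top');W=white(t,(368,160),22,22,3,170)
for o in W:print(o)
b=max(W,key=lambda o:o[1])
print(tri(w,(302.3,64.6),t,b[0]))
print(st()['qpos'].round(2))
E
```

```text
(array([332.3,   6.3]), np.int32(127), array([ 9.2, 13.7]), 8.1)
(array([353.3,  17.6]), np.int32(22), array([ 1.8, 10.3]), 26.6)
(array([331. ,  18.2]), np.int32(26), array([5., 4.]), 90.0)
(array([302.3,  64.6]), np.int32(288), array([40. ,  7.2]), 11.8)
(array([273.8,  66.6]), np.int32(71), array([9., 8.]), 90.0)
top
(array([363.9, 158.6]), np.int32(14), array([9.2, 1.5]), 9.5)
(array([353.5, 160.5]), np.int32(4), array([1., 1.]), 90.0)
(array([ 0.69634093, -0.0752199 ,  0.15831263]), np.float64(0.0008787076885990034))
[-0.17  0.35  1.71 -0.    1.08  1.42]
```

Call:
send_rows(
  series=[
    [30, -1, 0, 0, 0, -1.4, 0.42],
    [60, -1.5, 0, 0, 0, -2.8, 0.42],
    [90, -2, 0, 0, 0, -4.2, 0.42],
    [114, -3, 0, 0, 0, -5.6, 0.42],
    [114, -3, 0, 0, 0, -7, 0.42],
  ],
)

```text
time: 26.02
position: [0.6962, -0.0879, 0.2411]
eef_rot: [3.141, -0.001, 0.599]
wrist_force: [-0.5, -0.2, -0.2]
gripper_width: 0.0359
gripper_force: 0.0
```

Call:
send_rows(
  series=[
    [0, 0, 0, 0, 0, -1.4, 0.42],
    [0, 0, 0, 0, 0, -2.8, 0.42],
    [0, 0, 0, 0, 0, -4.2, 0.42],
    [0, 0, 0, 0, 0, -5.6, 0.42],
    [0, 0, 0, 0, 0, -7, 0.42],
  ],
)

```text
time: 26.43
position: [0.6922, -0.088, 0.2411]
eef_rot: [-3.14, 0.0, 1.209]
wrist_force: [0.0, 0.2, 0.8]
gripper_width: 0.0359
gripper_force: 0.0
```

Call:
send_rows(
  series=[
    [0, 0, 0, 0, 0, -1.4, 0.42],
    [0, 0, 0, 0, 0, -1.64, 0.42],
    [0, 0, 0, 0, 0, -1.64, 0.42],
  ],
)

```text
time: 26.68
position: [0.6923, -0.0876, 0.2417]
eef_rot: [-3.141, 0.0, 1.345]
wrist_force: [-0.2, 0.6, 0.6]
gripper_width: 0.036
gripper_force: 0.0
```

```bash
python3 - <<'E'
from h import *
cam('top');w=cam('wrist','w30');s=st();print(s['position'],s['eef_rot'],s['qpos'].round(2),s['gripper_width'])
u=proj(w,[[.6925,-.0874,.156]])[0];print(u)
for o in white(w,u,130,130):
    if o[1]>25: print(o,onz(w,o[0],.156).round(4))
print(rel([.6925,-.0874,.15],np.radians(77.2-90)))
E
```

```text
[ 0.6924088  -0.08723828  0.24211642] [-3.14139950e+00 -7.90567518e-05  1.34386427e+00] [-0.14  0.52  1.44  0.    1.18  0.08] 0.03585593059981088
[328.16587824 242.08776871]
(array([250.8, 201.3]), np.int32(14841), array([222., 179.]), 90.0) [ 0.6462 -0.0457  0.156 ]
(array([327.5, 190.5]), np.int32(61), array([8., 7.]), 90.0) [ 0.7006 -0.0504  0.156 ]
(array([328.4, 228. ]), np.int32(208), array([33.,  6.]), 90.0) [ 0.6951 -0.077   0.156 ]
(array([270. , 236.1]), np.int32(109), array([40.1,  6.7]), 73.1) [ 0.6523 -0.0734  0.156 ]
(array([384.6, 231.3]), np.int32(158), array([10., 22.]), 90.0) [ 0.7341 -0.0886  0.156 ]
(array([382.3, 276.5]), np.int32(503), array([33.1, 35. ]), 27.8) [ 0.7262 -0.1233  0.156 ]
(array([326.5, 320.5]), np.int32(2452), array([68.1, 73.6]), 88.8) [ 0.6765 -0.1508  0.156 ]
(array([269. , 328.6]), np.int32(63), array([15.7,  7.4]), 42.0) [ 0.6301 -0.1477  0.156 ]
(array([384.8, 328.8]), np.int32(42), array([ 9., 13.]), 90.0) [ 0.7202 -0.1686  0.156 ]
(array([223.1, 336.5]), np.int32(227), array([10.4, 24.9]), 77.5) [ 0.5919 -0.1465  0.156 ]
(array([289. , 348.4]), np.int32(90), array([18.,  8.]), 90.0) [ 0.6408 -0.1692  0.156 ]
(array([354.2, 355.2]), np.int32(119), array([23.8,  8.7]), 36.0) [ 0.6913 -0.1876  0.156 ]
(array([330.9, 354.8]), np.int32(29), array([6.3, 6. ]), 71.6) [ 0.6728 -0.1829  0.156 ]
[array([-0.1,  0.1, 92.1]), np.float64(-0.04)]
```

The pointer strip is upright at column 328, matching the TCP column, so alignment is good. Descending.

Call:
send_rows(
  series=[
    [0, 0, 35, 0, 0, 0, 0.42],
    [0, 0, 65, 0, 0, 0, 0.42],
    [0, 0, 85, 0, 0, 0, 0.42],
    [0, 0, 93, 0, 0, 0, 0.42],
    [0, 0, 93, 0, 0, 0, 0.42],
  ],
)

```text
time: 27.2
position: [0.6912, -0.0866, 0.1473]
eef_rot: [-3.138, 0.0, 1.346]
wrist_force: [0.1, 0.4, -0.1]
gripper_width: 0.0359
gripper_force: 0.0
```

Call:
send_rows(
  series=[
    [0, 0, 3, 0, 0, 0, 0.42],
    [0, 0, 6, 0, 0, 0, 0.42],
    [0, 0, 9, 0, 0, 0, 0.42],
    [0, 0, 9, 0, 0, 0, 0.42],
  ],
)

```text
time: 27.53
position: [0.6931, -0.0867, 0.1415]
eef_rot: [3.14, -0.0, 1.348]
wrist_force: [-0.6, 0.2, 0.3]
gripper_width: 0.0355
gripper_force: 0.0
```

Call:
send_rows(
  series=[
    [0, 0, 0, 0, 0, 0, 0.2],
    [0, 0, 0, 0, 0, 0, 0],
    [0, 0, 0, 0, 0, 0, 0],
    [0, 0, 0, 0, 0, 0, 0],
  ],
  force=50,
)

```text
time: 27.87
position: [0.6936, -0.0868, 0.1418]
eef_rot: [3.139, -0.0, 1.348]
wrist_force: [1.9, -0.7, 2.6]
gripper_width: 0.0151
gripper_force: 52.3
```

```bash
python3 - <<'E'
from h import *
w=cam('wrist','w31');s=st();print(s['position'],s['eef_rot'],s['wrist_force'],s['moment'],s['gripper_width'],s['gripper_force'])
for o in white(w,(328,170),160,130):
    if o[1]>25: print(o)
E
```

```text
[ 0.6936264  -0.08683475  0.14176309] [ 3.13851250e+00 -3.66569152e-04  1.34761734e+00] [ 1.87520426 -1.20706966  3.47294495] [-0.02315518 -0.25643414 -0.05098542] 0.014879273135350372 52.34527945518494
(array([262.7, 114.7]), np.int32(18243), array([234., 163.]), 90.0)
(array([366.8,  30.2]), np.int32(138), array([24.8,  8.4]), 80.5)
(array([364.3,  68. ]), np.int32(266), array([37.5, 24. ]), 9.5)
(array([374.1, 112. ]), np.int32(40), array([9.9, 5.7]), 45.0)
(array([343.8, 154.6]), np.int32(285), array([24.9, 19.3]), 24.8)
(array([322.6, 159.5]), np.int32(44), array([8.9, 6.3]), 71.6)
(array([348.4, 174. ]), np.int32(63), array([9.3, 8.9]), 68.2)
(array([363.5, 197.5]), np.int32(1006), array([94.7, 39.8]), 21.7)
(array([308.8, 209.9]), np.int32(33), array([12.4,  2.4]), 76.0)
(array([354.3, 212.1]), np.int32(34), array([ 2.5, 12.6]), 18.4)
(array([326.9, 226.7]), np.int32(143), array([13., 11.]), 90.0)
(array([269. , 229.5]), np.int32(34), array([12. ,  2.1]), 45.0)
(array([391.1, 236. ]), np.int32(34), array([ 2.4, 12.8]), 50.2)
(array([208.7, 291.7]), np.int32(1094), array([95.2, 22. ]), 71.1)
(array([234. , 268.4]), np.int32(63), array([18.8,  7. ]), 61.7)
(array([327.2, 295.5]), np.int32(554), array([52., 10.]), 90.0)
(array([408.3, 272.4]), np.int32(29), array([ 2.3, 11.3]), 80.5)
(array([417.3, 289.8]), np.int32(359), array([17., 27.]), 90.0)
(array([397.5, 289. ]), np.int32(30), array([4., 5.]), 90.0)
(array([409.7, 323.4]), np.int32(154), array([14., 15.]), 90.0)
(array([298.4, 325.6]), np.int32(39), array([12.5,  5.2]), 5.7)
(array([356.1, 325.7]), np.int32(35), array([ 5.2, 12.6]), 83.7)
```

```bash
python3 - <<'E'
from h import *
w=load('w31');ax=np.array([.6930,-.0870])
for z in(.13,.135,.14,.145,.155):
    r=[]
    for n,u in(('tip',(326.9,226.7)),('strip',(327.2,295.5)),('tab',(417.3,289.8)),('tabin',(397.5,289)),('t1',(308.8,209.9)),('t2',(354.3,212.1)),('t3',(269,229.5)),('t4',(391.1,236)),('t5',(298.4,325.6)),('t6',(408.3,272.4))):
        d=onz(w,u,z)[:2]-ax;r.append((n,round(np.hypot(*d)*1000,1),round(np.degrees(np.arctan2(d[1],d[0])),1)))
    print(z,r)
w=load('w29')
for z in(.13,.14,.155):
    print(z,[(n,(onz(w,u,z)[:2]-ax).round(4),round(np.degrees(np.arctan2(*(onz(w,u,z)[:2]-ax)[::-1])),1)) for n,u in(('tip',(273.8,66.6)),('tab',(332.3,6.3)),('tabin',(331,18.2)),('a',(268.4,43.5)),('b',(375.5,43.3)))])
E
```

```text
0.13 [('tip', np.float64(32.8), np.float64(77.2)), ('strip', np.float64(4.5), np.float64(-100.9)), ('tab', np.float64(47.0), np.float64(-14.3)), ('tabin', np.float64(36.7), np.float64(-14.0)), ('t1', np.float64(42.1), np.float64(89.1)), ('t2', np.float64(42.2), np.float64(59.0)), ('t3', np.float64(42.3), np.float64(119.3)), ('t4', np.float64(42.3), np.float64(28.7)), ('t5', np.float64(27.2), np.float64(-137.2)), ('t6', np.float64(42.4), np.float64(-1.2))]
0.135 [('tip', np.float64(34.2), np.float64(77.2)), ('strip', np.float64(1.9), np.float64(-98.5)), ('tab', np.float64(45.5), np.float64(-11.3)), ('tabin', np.float64(35.5), np.float64(-10.1)), ('t1', np.float64(43.1), np.float64(88.4)), ('t2', np.float64(43.2), np.float64(60.0)), ('t3', np.float64(42.8), np.float64(117.1)), ('t4', np.float64(42.6), np.float64(31.2)), ('t5', np.float64(24.4), np.float64(-140.4)), ('t6', np.float64(41.6), np.float64(2.1))]
0.14 [('tip', np.float64(35.6), np.float64(77.2)), ('strip', np.float64(0.7), np.float64(66.9)), ('tab', np.float64(44.1), np.float64(-8.0)), ('tabin', np.float64(34.5), np.float64(
[... 1304 characters left out ...]
n', array([ 0.0361, -0.0071]), np.float64(-11.2)), ('a', array([0.0217, 0.0361]), np.float64(59.1)), ('b', array([ 0.0205, -0.0376]), np.float64(-61.3))]
0.14 [('tip', array([0.0054, 0.0319]), np.float64(80.4)), ('tab', array([ 0.0399, -0.0079]), np.float64(-11.2)), ('tabin', array([ 0.0332, -0.007 ]), np.float64(-11.9)), ('a', array([0.0193, 0.0346]), np.float64(60.8)), ('b', array([ 0.0182, -0.0362]), np.float64(-63.3))]
0.155 [('tip', array([0.0028, 0.0298]), np.float64(84.7)), ('tab', array([ 0.0352, -0.0076]), np.float64(-12.2)), ('tabin', array([ 0.0289, -0.0068]), np.float64(-13.2)), ('a', array([0.0158, 0.0323]), np.float64(63.9)), ('b', array([ 0.0148, -0.0342]), np.float64(-66.6))]
```

The ticks lie on a clean circle (disc at z ≈ 0.130), with the pointer at 77.2° and the tab at −11°. I'm turning clockwise 88°.

Call:
send_rows(
  series=[
    [0, 0, 0, 0, 0, 1.2, 0],
    [0, 0, 0, 0, 0, 2.4, 0],
    [0, 0, 0, 0, 0, 3.6, 0],
    [0, 0, 0, 0, 0, 4.8, 0],
    [0, 0, 0, 0, 0, 6, 0],
  ],
)

```text
time: 28.33
position: [0.6935, -0.0867, 0.1418]
eef_rot: [3.139, -0.002, 0.819]
wrist_force: [2.5, 0.0, 4.2]
gripper_width: 0.0147
gripper_force: 52.6
```

Call:
send_rows(
  series=[
    [0, 0, 0, 0, 0, 1.2, 0],
    [0, 0, 0, 0, 0, 2.4, 0],
    [0, 0, 0, 0, 0, 3.6, 0],
    [0, 0, 0, 0, 0, 4.8, 0],
    [0, 0, 0, 0, 0, 6, 0],
  ],
)

```text
time: 28.75
position: [0.6934, -0.0866, 0.1418]
eef_rot: [3.141, -0.002, 0.296]
wrist_force: [2.7, 0.5, 3.8]
gripper_width: 0.0153
gripper_force: 52.7
```

Call:
send_rows(
  series=[
    [0, 0, 0, 0, 0, 1.2, 0],
    [0, 0, 0, 0, 0, 2.4, 0],
    [0, 0, 0, 0, 0, 3.6, 0],
    [0, 0, 0, 0, 0, 5.65, 0],
    [0, 0, 0, 0, 0, 5.65, 0],
  ],
)

```text
time: 29.17
position: [0.6934, -0.0864, 0.1417]
eef_rot: [-3.141, -0.002, -0.198]
wrist_force: [1.5, 0.2, 5.2]
gripper_width: 0.0146
gripper_force: 52.7
```

```bash
python3 - <<'E'
from h import *
cam('top');c=cam('side','s32');print(barshift(c));w=cam('wrist','w32');s=st();print(s['position'],s['eef_rot'],s['wrist_force'],s['moment'],s['gripper_width'])
ax=np.array([.6930,-.0870])
for o in white(w,(328,260),80,90):
    if o[1]>25:
        d=onz(w,o[0],.135)[:2]-ax;print(o,round(np.hypot(*d)*1000,1),round(np.degrees(np.arctan2(d[1],d[0])),1))
E
```

```text
(0.9938526153564453, array([0., 0.]), np.float64(0.0))
[ 0.69338224 -0.08645095  0.14175446] [-3.14086453e+00 -2.47457348e-03 -1.91117429e-01] [2.05460641 1.68199932 6.37187982] [ 0.22591712 -0.20061437 -0.13002133] 0.015020474694284244
(array([287.2, 182.9]), np.int32(51), array([ 6., 12.]), 90.0) 58.1 6.7
(array([305.2, 183.9]), np.int32(77), array([ 7.4, 18.6]), 80.5) 55.7 -1.2
(array([402.9, 190. ]), np.int32(667), array([29., 37.]), 90.0) 62.8 -45.0
(array([342.8, 188.4]), np.int32(55), array([ 4.3, 13.1]), 82.9) 53.4 -19.2
(array([279.6, 214.4]), np.int32(2070), array([ 62.6, 109.4]), 79.5) 46.2 17.1
(array([311.4, 209.2]), np.int32(36), array([12.4,  2.7]), 78.7) 43.7 -2.0
(array([356.9, 212.8]), np.int32(36), array([ 2.6, 12.6]), 21.8) 43.9 -30.1
(array([271.1, 228.5]), np.int32(33), array([12.7,  2.1]), 45.0) 42.8 26.6
(array([247.9, 262.5]), np.int32(33), array([12.3,  2.5]), 18.4) 41.8 55.6
(array([326.6, 294.6]), np.int32(450), array([51.,  9.]), 90.0) 0.8 179.4
(array([245.4, 324.9]), np.int32(445), array([49.2, 18.4]), 61.9) 46.0 102.5
(array([247.6, 301.3]), np.int32(27), array([ 2.1, 11.2]), 80.5) 40.3 85.5
(array([402.1, 312.9]), np.int32(28), array([10.8,  2.2]), 18.4) 40.6 -117.2
```

```bash
python3 - <<'E'
from h import *
w=load('w32');h=cv2.cvtColor(w['pixels'],cv2.COLOR_RGB2HSV)
for y in range(184,240,4): print(y,' '.join('%3d'%v for v in h[y,300:356:3,2]))
o,d=None,None
ax=np.array([.6930,-.0870])
for a in(77.2-88.2,-11):
    P=[[ax[0]+r*np.cos(np.radians(a)),ax[1]+r*np.sin(np.radians(a)),.135] for r in(.034,.037,.045)];print(proj(w,P).round(1))
E
```

```text
184 202 233 235 235 237 234 228 200 163 144 107 128 143 160 174 170 134 137 139
188 180 164 113 112 132 151 127 131 130 131 133 131 172 212 216 219 221 147 150
192 179 186 192 200 203 213 235 237 239 240 243 241 187 147 148 150 151 151 150
196 217 218 217 217 217 225 242 242 243 243 243 245 198 151 150 150 150 151 150
200 223 221 148  76  92  96 148 242 242 241 241 165  87  78  62  85 108 145 153
204 122 127 126 212 192 128 168 245 244 244 244 180  93  93 187 120 128 129 123
208 128 126 124 129 253 128 159 245 244 244 244 186  92  93 242 104 128 128 124
212 127 126 125 123 252 129 145 245 244 244 243 195  91  93  90  96 128 128 121
216 128 127 124 125 172 128 139 245 244 244 243 201  88 121 112  90 129 128 199
220 128 129 126 126 132 131 127 245 241 241 240 193 106 128 128 123 128 128 119
224 129 129 126 124 129 132 129 214 241 241 248  79  89 128 131 128 128 128 125
228 130 129 126 124 127 133 130 189 247 247 248  81  91 128 129 127 128 128 127
232 130 128 127 125 128 138  99 144 252 254 253  47  77 107 101  91  89 128 127
236 132  92  31  32  34  36  38  39  41  45  42  38  37  33  32  32  30  74  93
[[326.1 228.2]
 [326.1 222.1]
 [326.1 205.4]]
[[326.1 228.2]
 [326.1 222.1]
 [326.1 205.4]]
```

The tip and tab centres are both at column 326.7, so the pointer is exactly at the index. I'll release and go to the handle.

Call:
send_rows(
  series=[
    [0, 0, 0, 0, 0, 0, 0.3],
    [0, 0, 0, 0, 0, 0, 0.42],
    [0, 0, 0, 0, 0, 0, 0.42],
    [0, 0, -15, 0, 0, 0, 0.42],
    [0, 0, -50, 0, 0, 0, 0.42],
  ],
)

```text
time: 29.73
position: [0.6891, -0.0862, 0.1865]
eef_rot: [3.141, 0.009, -0.192]
wrist_force: [-0.1, -0.1, -0.8]
gripper_width: 0.0354
gripper_force: 0.0
```

Call:
send_rows(
  series=[
    [0, 0, -40, 0, 0, 0, 0.42],
    [0, 0, -75, 0, 0, 0, 0.42],
    [0, 0, -80, 0, 0, -1, 0.6],
    [0, 0, -80, 0, 0, -2.05, 0.6],
    [0, 0, -80, 0, 0, -2.05, 0.6],
  ],
)

```text
time: 30.15
position: [0.6929, -0.0868, 0.2732]
eef_rot: [3.141, -0.003, -0.01]
wrist_force: [0.6, -0.1, -0.2]
gripper_width: 0.0514
gripper_force: 0.0
```

Call:
send_rows(
  series=[
    [-40, 0, 0, 0, 0, 0, 0.65],
    [-80, 0, 0, 0, 0, 0, 0.65],
    [-120, 0, 0, 0, 0, 0, 0.65],
    [-160, 0, 0, 0, 0, 0, 0.65],
    [-200, 0, 0, 0, 0, 0, 0.65],
  ],
)

```text
time: 30.57
position: [0.4901, -0.0837, 0.2702]
eef_rot: [-3.141, 0.001, -0.016]
wrist_force: [-0.9, 0.5, 0.1]
gripper_width: 0.0558
gripper_force: 0.0
```

Call:
send_rows(
  series=[
    [-40, 0, 0, 0, 0, 0, 0.65],
    [-80, 0, 0, 0, 0, 0, 0.65],
    [-90, 0, 0, 0, 0, 0, 0.65],
    [-90, 0, 0, 0, 0, 0, 0.65],
  ],
)

```text
time: 30.9
position: [0.3996, -0.0824, 0.2706]
eef_rot: [-3.141, 0.001, -0.016]
wrist_force: [0.2, 0.5, -0.0]
gripper_width: 0.0559
gripper_force: 0.0
```

```bash
python3 - <<'E'
from h import *
cam('side');c=cam('side','s33');print(barshift(c));w=cam('wrist','w33');s=st();print(s['position'],s['eef_rot'],s['gripper_width'],s['time'])
h=cv2.cvtColor(w['pixels'],cv2.COLOR_RGB2HSV)
u=proj(w,[[.4455,-.083,.194],[.4375,-.083,.194],[.4535,-.083,.194],[.4455,-.066,.194],[.4455,-.1,.194]]);print(u.round(1))
x,y=u[0].astype(int);m=(h[max(0,y-70):y+70,x-90:x+90,2]<55).astype(np.uint8);k,l,q,ce=cv2.connectedComponentsWithStats(m)
print([(q[i],(ce[i]+[x-90,max(0,y-70)]).round(1)) for i in range(1,k) if q[i,4]>150])
# dial check
v=proj(w,[[.693,-.087,.13]])[0];print(v)
E
```

```text
(0.9942024350166321, array([0., 0.]), np.float64(0.0))
[ 0.40419286 -0.08299488  0.27118756] [ 3.14127338e+00 -2.66669891e-03 -1.47249652e-02] 0.05519618391028014 31.05
[[324.8 187.5]
 [325.  199.3]
 [324.5 175.4]
 [299.4 187.9]
 [350.2 187.1]]
[(array([  69,   53,   48,   30, 1335], dtype=int32), array([326.4, 185. ]))]
[ 324.80678952 -211.00898155]
```

Call:
send_rows(
  series=[
    [35, 0.5, 5, 0, 0, 0, 0.65],
    [43, 0.5, 30, 0, 0, 0, 0.65],
    [43, 0.5, 60, 0, 0, 0, 0.65],
    [43, 0.5, 90, 0, 0, 0, 0.65],
    [43, 0.5, 104, 0, 0, 0, 0.65],
  ],
)

```text
time: 31.47
position: [0.4459, -0.0835, 0.1632]
eef_rot: [-3.141, 0.003, -0.014]
wrist_force: [-0.2, -0.2, 1.1]
gripper_width: 0.0558
gripper_force: 0.0
```

Call:
send_rows(
  series=[
    [0, 0, 0, 0, 0, 0, 0.5],
    [0, 0, 0, 0, 0, 0, 0.2],
    [0, 0, 0, 0, 0, 0, 0.2],
    [0, 0, 0, 0, 0, 0, 0.2],
    [0, 0, 0, 0, 0, 0, 0.2],
  ],
  force=100,
)

```text
time: 31.88
position: [0.4462, -0.0831, 0.1661]
eef_rot: [-3.14, -0.001, -0.014]
wrist_force: [5.7, 4.9, -23.5]
gripper_width: 0.0319
gripper_force: 101.4
```

```bash
python3 - <<'E'
from h import *
w=cam('wrist','w34');s=st();print(s['position'],s['eef_rot'],s['wrist_force'],s['gripper_width'],s['gripper_force'])
# dial check: white blobs near dial
u=proj(w,[[.725,-.093,.135],[.6255,-.0115,.1425],[.6235,-.16,.1425]]);print(u)
E
```

```text
[ 0.44623608 -0.08305547  0.16608242] [-3.14044444e+00 -7.28309662e-04 -1.38995899e-02] [  5.67746863   4.71740647 -22.49081565] 0.032177248016048036 101.43221497535706
[[ 341.95377569 -482.28231511]
 [ 138.46582837 -133.32603111]
 [ 512.24199216 -134.0701838 ]]
```

Handle gripped. I'll draw it back about 25 mm.

Call:
send_rows(
  series=[
    [-5, 0, 0, 0, 0, 0, 0.2],
    [-10, 0, 0, 0, 0, 0, 0.2],
    [-15, 0, 0, 0, 0, 0, 0.2],
    [-20, 0, 0, 0, 0, 0, 0.2],
    [-25, 0, 0, 0, 0, 0, 0.2],
  ],
)

```text
time: 32.35
position: [0.4223, -0.0827, 0.1661]
eef_rot: [-3.14, -0.004, -0.014]
wrist_force: [13.0, 6.8, -31.4]
gripper_width: 0.0324
gripper_force: 102.4
```

Call:
send_rows(
  series=[
    [-0.5, 0, 0, 0, 0, 0, 0.2],
    [-0.5, 0, 0, 0, 0, 0, 0.2],
  ],
)

```text
time: 32.52
position: [0.4215, -0.0827, 0.1661]
eef_rot: [-3.14, -0.003, -0.014]
wrist_force: [10.5, 6.5, -30.2]
gripper_width: 0.0319
gripper_force: 102.4
```

```bash
python3 - <<'E'
from h import *
c=cam('side','s35');s=st();print(s['position'],s['eef_rot'],s['wrist_force'],s['gripper_width'],s['gripper_force'])
# bar shift via front bar end (hole1 end of the bar) template
a=cv2.cvtColor(cv2.imread('pics/side0.png'),cv2.COLOR_BGR2GRAY);b=cv2.cvtColor(c['pixels'],cv2.COLOR_RGB2GRAY)
x,y=335,249;h,w=7,9
T=cv2.resize(a[y-h:y+h+1,x-w:x+w+1],None,fx=8,fy=8);S=cv2.resize(b[y-h-6:y+h+7,x-w-6:x+w+20],None,fx=8,fy=8)
_,m,_,l=cv2.minMaxLoc(cv2.matchTemplate(S,T,cv2.TM_CCOEFF_NORMED));d=np.array([l[0]/8-6,l[1]/8-6])
j=proj(c,[[.4808,-.0084,.138],[.4708,-.0084,.138]]);j=(j[1]-j[0])/10;print(m,d,d@j/(j@j))
E
```

```text
[ 0.42162675 -0.08271566  0.16609943] [-3.14043659e+00 -2.90338442e-03 -1.40825392e-02] [ 10.17845704   6.52788909 -29.88829464] 0.03214501149048256 102.41416454315186
0.83467698097229 [9.625 3.125] 25.262549553140897
```

The bar is drawn back about 25 mm. I'll ease it forward and release so the springs finish the return.

Call:
send_rows(
  series=[
    [5, 0, 0, 0, 0, 0, 0.2],
    [10, 0, 0, 0, 0, 0, 0.2],
    [15, 0, 0, 0, 0, 0, 0.2],
    [19, 0, 0, 0, 0, 0, 0.2],
    [21, 0, 0, 0, 0, 0, 0.2],
  ],
)

```text
time: 32.98
position: [0.4422, -0.083, 0.1661]
eef_rot: [-3.14, -0.001, -0.014]
wrist_force: [5.1, 3.7, -21.1]
gripper_width: 0.0322
gripper_force: 103.1
```

Call:
send_rows(
  series=[
    [0, 0, 0, 0, 0, 0, 0.5],
    [0, 0, 0, 0, 0, 0, 0.65],
    [0, 0, 0, 0, 0, 0, 0.65],
    [0, 0, 0, 0, 0, 0, 0.65],
    [0, 0, -20, 0, 0, 0, 0.65],
  ],
)

```text
time: 33.4
position: [0.4397, -0.0835, 0.1852]
eef_rot: [-3.141, 0.003, -0.014]
wrist_force: [-0.2, 0.8, -0.3]
gripper_width: 0.0557
gripper_force: 0.0
```

Call:
send_rows(
  series=[
    [0, 0, -40, 0, 0, 0, 0.65],
    [0, 0, -75, 0, 0, 0, 0.65],
    [40, 0, -75, 0, 0, 0, 0.65],
    [80, 0, -75, 0, 0, 0, 0.65],
    [120, 0, -75, 0, 0, 0, 0.65],
  ],
)

```text
time: 33.82
position: [0.5632, -0.0857, 0.2648]
eef_rot: [3.141, -0.006, -0.014]
wrist_force: [-0.2, -1.1, 0.2]
gripper_width: 0.0553
gripper_force: 0.0
```

```bash
python3 - <<'E'
from h import *
cam('top');c=cam('side','s36');print(barshift(c));w=cam('wrist','w36');s=st();print(s['position'],s['eef_rot'],s['time'])
for g in((.597,-.0111),(.595,-.159)):
    a=spring(w,g,np.radians(-1),.15);v=cv2.cvtColor(a,cv2.COLOR_RGB2HSV)
    print([(x,int(v[int((x+110)*2),52:68,2].mean())) for x in range(-30,56,4)])
ax=np.array([.693,-.087])
for o in white(w,proj(w,[[.72,-.09,.135]])[0],60,60,8): 
    d=onz(w,o[0],.135)[:2]-ax;print(o,round(np.hypot(*d)*1000,1),round(np.degrees(np.arctan2(d[1],d[0])),1))
E
```

```text
(0.9938515424728394, array([0., 0.]), np.float64(0.0))
[ 0.56351415 -0.08555323  0.26221659] [ 3.14122203e+00 -2.70769323e-03 -1.31897958e-02] 33.9667
[(-30, 82), (-26, 106), (-22, 105), (-18, 89), (-14, 84), (-10, 232), (-6, 237), (-2, 136), (2, 159), (6, 239), (10, 225), (14, 236), (18, 236), (22, 236), (26, 204), (30, 170), (34, 111), (38, 122), (42, 239), (46, 236), (50, 193), (54, 196)]
[(-30, 76), (-26, 107), (-22, 112), (-18, 90), (-14, 82), (-10, 235), (-6, 237), (-2, 150), (2, 177), (6, 238), (10, 216), (14, 233), (18, 234), (22, 232), (26, 238), (30, 156), (34, 108), (38, 112), (42, 235), (46, 235), (50, 196), (54, 195)]
(array([305.1,   3.2]), np.int32(12), array([5.4, 1.8]), 63.4) 41.6 19.0
(array([325.5,   2.5]), np.int32(12), array([5., 1.]), 90.0) 39.6 -1.4
(array([334.9,   2.6]), np.int32(54), array([6., 8.]), 90.0) 40.2 -10.9
(array([296.6,  10.2]), np.int32(21), array([8.9, 1.8]), 63.4) 40.3 29.3
(array([354.9,   9.9]), np.int32(18), array([1.8, 8.5]), 26.6) 41.1 -32.2
(array([334. ,  10.5]), np.int32(32), array([5., 6.]), 90.0) 35.3 -11.4
(array([287.,  15.]), np.int32(9), array([4.2, 1.4]), 45.0) 41.9 39.6
(array([364.3,  15.1]), np.int32(10), array([1.7, 4.4]), 33.7) 42.5 -42.3
(array([328.7,  35.4]), np.int32(276), array([ 6.7, 41.3]), 8.7) 19.1 -9.0
(array([371.5,  23.5]), np.int32(10), array([1.4, 4.2]), 45.0) 42.8 -52.4
(array([276.,  34.]), np.int32(15), array([7.2, 1.7]), 33.7) 40.7 60.1
(array([376.8,  33.3]), np.int32(9), array([1.3, 4.9]), 63.4) 42.8 -62.5
(array([380.8,  43.9]), np.int32(9), array([1.3, 4.5]), 63.4) 43.0 -72.6
(array([383. ,  54.5]), np.int32(8), array([1., 4.]), 90.0) 43.3 -82.2
(array([270.5,  65.5]), np.int32(12), array([1., 5.]), 90.0) 40.6 90.5
(array([381.5,  66. ]), np.int32(8), array([7., 0.]), 180.0) 42.1 -92.5
(array([269.5,  76.8]), np.int32(8), array([1.6, 3.5]), 71.6) 42.6 100.9
(array([381.6,  76.6]), np.int32(8), array([4., 1.]), 0.0) 43.3 -102.1
```

```bash
python3 -c "
from bench import arm;print(arm.sign_off())"
```

```text
the job is handed in; nothing more can be done
None
```

The job is handed in: the worn spring is in the scrap tray, both new springs I found are on (holes 1 and 3), the dial pointer is within about 0.5° of the index tab, and the crossbar, drawn back about 25 mm, was eased to about 4 mm from home and released, and the springs brought it fully home.

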